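Load the middle sample tray into the UV cleaner

TASK

Twist the knob on top of the UV cleaner clockwise to its stop and let it spring back, so that the drawer springs out. Lift the top tray off the stack of three, seat the middle tray level in the recess of the open drawer, and put the top tray back, nested on the bottom tray. Push the drawer home until it latches; keep the trays level, and leave the bottom tray and the other things on the bench where they stand.

Things in the scene. Friction and masses are not known exactly. Their poses are not given: they have to be found in the camera images.
- cleaner: white bench-top UV cleaner, fixed to the bench, 200 mm deep (x) x 190 mm wide (y); origin at the centre of its underside on the bench, its own x pointing from its front to its back, z up; the front half has a flat top 82 mm high, the back half (from 18 mm behind the origin) is a lamp housing 128 mm high; the drawer fills its front face (own x = -100 mm)
- knob_grip (a point): middle of the black bar grip of the latch knob on the right part of the cleaner's front top; the bar is 46 mm long (along the point's own x), 14 mm wide (own y), from 89 to 111 mm above the bench, this point at 101 mm, on a round skirt 46 mm across; it lies 40 mm in front of (own -x) and 60 mm to the right of (own -y) the cleaner's origin; it turns about the vertical through this point
- knob (a joint): angle of the latch knob in rad, 0 at rest, growing clockwise seen from above to a hard stop at 1.2; a spring brings it back (0.04 N m at rest, 0.10 N m at the stop) when let go; above about 1.0 rad the latch frees the drawer; it also turns by itself for a moment when the drawer is pushed home
- drawer (a joint): how far the drawer is out in m: 0 latched, 0.115 fully out (stop); a spring (5 N when shut, 2.5 N when out) pushes it out slowly, in about 1 s, once the latch is free, towards the cleaner's own -x; pushed back in to about -0.003 (stop at -0.004), against 6 to 15 N, it latches and rests at about 0
- drawer_recess (a point): centre of the floor of the tray recess in the drawer's deck, 22 mm above the bench, axes as the cleaner's; 62 mm behind drawer_front, 153 mm in front of the cleaner's origin when fully out; a tray goes in with its long side along own x, between side rims 54 mm apart, 4 mm high, and flared end tabs 8 mm high that centre it; beside the rims the deck is free
- drawer_front (a point): middle of the push plate on the outer face of the drawer's aluminium front panel, 44 mm above the bench, axes as the cleaner's; the panel is 166 mm wide, from 13 to 68 mm high, and faces own -x
- tray_bottom_mid (a point): centre (13 mm above its underside) of the lowest of three alike grey open trays, each 84 mm (own x) x 60 mm (own y) x 26 mm high; the outer walls are 60 mm apart from 5 to 26 mm above the underside; the foot below, 5 mm high, is 74 x 50 mm tapering to 66 x 42 mm below, and enters the 78 x 54 mm opening of the tray below, so a stacked tray sits 21 mm higher than the one under it
- tray_middle_mid (a point): the same point of the middle tray of the stack, alike in all and stacked square, straight above one another; seated in the drawer's recess its centre is 13 mm above the recess's floor
- tray_top_mid (a point): the same point of the top tray of the stack; the bench is free for at least 150 mm from the stack's centre towards the stack's own -x (the robot's side)
- petri_dish: bystander: clear dish, 89 mm across, 16 mm high; origin at the centre of its underside
- timer: bystander: white wedge-shaped timer 42 x 68 x 55 mm; origin at the centre of its underside
- tape_roll: bystander: roll of tape lying flat, 100 mm across, 25 mm high; origin at the centre of its underside
- loupe: bystander: black loupe 38 mm across, 36 mm high; origin at the centre of its underside
- calculator: bystander: black calculator 128 x 70 x 16 mm; origin at the centre of its underside
- marker: bystander: black-capped marker pen lying flat, 138 mm long, 15 mm high; origin at the centre of its underside
- tweezers: bystander: steel tweezers lying flat, 126 mm long, 8 mm high; origin at the centre of its underside
Things that resemble listed ones, but are neither listed nor needed, are in the scene too. Leave any blue look-alike of the part that bears tray_middle_mid alone.

How it is judged (in metres and radians):
On the way, in this order (a step that is already met when the one before it is completed fails the run):
1. the knob is turned to its stop (beyond 1.12 rad) (value of joint knob above 1.12 rad), for 0.1 s.
2. the knob is let go and has sprung back (below 0.1 rad), and the drawer is out (more than 105 mm) (value of joint knob below 0.1 rad and value of joint drawer above 0.105 m and contact force between the fingers and knob below 0.1 N), for 0.2 s.
3. the middle tray is seated in the recess of the open drawer, let go (value of joint drawer above 0.09 m and horizontal distance between tray_middle_mid and drawer_recess below 0.006 m and z of tray_middle_mid in the frame of drawer_recess below 0.0148 m and contact force between the fingers and tray_middle below 0.1 N), for 0.2 s.
At the end, for the whole second after the job is handed in: the drawer is latched shut (within 4 mm) with the knob back at rest (below 0.1 rad); the middle tray lies seated in the drawer's recess (centre within 6 mm, foot down within 2 mm); the top tray is nested on the bottom tray (centres within 6 mm, 19 to 22.8 mm apart in height); all at rest (value of joint drawer below 0.004 m and value of joint knob below 0.1 rad and horizontal distance between tray_middle_mid and drawer_recess below 0.006 m and z of tray_middle_mid in the frame of drawer_recess below 0.0148 m and horizontal distance between tray_top_mid and tray_bottom_mid below 0.006 m and z of tray_top_mid in the frame of tray_bottom_mid between 0.019 and 0.0228 m and linear speed of each of tray_top, tray_middle below 0.02 m/s); the robot touches nothing.
It fails at once if a tray is tilted by more than 25 degrees (angle between any of tray_top_mid, tray_middle_mid, tray_bottom_mid's own z axis and vertical above 0.436 rad).
It fails at once if the bottom tray is shifted by more than 30 mm (distance of tray_bottom_mid from where it was at the start of the episode above 0.03 m).
It fails at once if a bystander (dish, timer, tape, loupe, calculator, marker, tweezers) is shifted by more than 30 mm (distance of any of petri_dish, timer, tape_roll, loupe, calculator, marker, tweezers from where it was at the start of the episode above 0.03 m).
It also fails if it takes over 72 s, if anything falls off the work surface, if the arm or the gripper's body presses on something with over 40 N, if the wrist force passes 120 N, or if a joint passes its speed limit or range.

ROBOT

A 7-joint arm with a two-finger parallel gripper is mounted at the origin on a cart in front of the work surface, level with it; the furniture and walls round the work are solid. World frame = base frame: x ahead of the robot, y to its left, z up, the work surface at z = 0. Lengths are in mm, angles in degrees, forces in N, time in s.
With the tool pointing down it reaches from about 425 to 825 mm from the base axis. Payload 3.6 kg.
Tool frame: the origin (TCP) lies midway between the tips of the shut fingers; the grasp point (between the pads) lies 19 mm behind it; z points along the fingers, y is the line along which they close (so a half turn about z gives the same grasp; the last joint's range is limited). The gripper opens to 85 mm and grips with 20 to 120 N. Pads are 22 mm wide; open, the fingers measure 114 mm over their backs; the gripper's body (76 mm by 85 mm) begins 54 mm behind the grasp point. The pads swing forward as they close: fully open they stand 13 mm farther back than shut.
Start: joints at [-66.492, 35.231, -0.722, 81.555, 0.464, 63.22, -2.315], TCP at [274.94, 588.955, 198.897] pointing down, gripper open.
Joint ranges: [-178.69, 178.69], [-17.37, 117.87], [-77.05, 75.6], [15.02, 138.74], [-78.02, 258.01], [0.78, 113.62], [-162.83, 162.83]. Speed limits (degrees/s): [159.86, 159.86, 180, 180, 180, 180, 180].

INTERFACE

Orientations are given as [roll, pitch, yaw] about the fixed x, y, z axes, in that order (R = Rz(yaw) Ry(pitch) Rx(roll)).
In Python, from cell import env gives the robot as it stands. The module is installed in compiled form; this text tells all that it offers.
- The arm moves only by the tool arm_command, never from a script. Its argument "motion" is a list that holds one entry, the list of rows, each a list of 7 numbers: the closure, from -1 (fully open) to 1 (shut), then the shift along the world's x, y, z scaled (see below), then the turn, a rotation vector about the world's x, y, z scaled (see below). In form: [[[grip, dx, dy, dz, rx, ry, rz], ...]]. A call has exactly 10 rows; each row shifts and turns the commanded pose from where the row before left it; what a row does not reach is not made up. The controller multiplies each number of a shift by 0.04 m and each number of a turn by pi rad. A row lasts 1/12 s, in which the tool goes at most 41.7 mm and 7.16 degrees, less where a joint would pass 70% of its speed; a pose out of reach is approached as far as the arm can. A call with a number of a shift or a turn outside -1 to 1 is refused whole. A call with a gripper value outside its range is refused whole. The fingers move at their own pace and stop on an object; "grip_force" is the grip in N (left out, the last holds). Time passes only in rows, so rows that do not move let the fingers close, or fill a call up. It gives the time, the measured TCP pose, the force, the opening and the grip force at its end, in the units of the state.
- env.get_state(): the state, without advancing time (a new reading comes with each control period).
- env.grab_frame(name): name is "scene" or "top" or "wrist"; returns a dict with "pixels" (400x640x3 uint8, red, green, blue), "vertical_fov" (degrees; the focal length in pixels is half the picture's height over the tangent of half this angle, whatever the lens; pixels are square), "cx", "cy" (the principal point, pixels), "R" (3x3) and "t" (3): a world point X has camera coordinates R X + t; the wrist camera has in their place "hand_eye" (4x4, takes a point from camera to tool coordinates, whose origin is the TCP and whose axes are the flange's). Camera axes: x right, y down, z forward; pixel columns grow to the right and rows downward; lengths in mm; the calibration is good to about 2 mm. A picture is of the moment at which its call begins: read the wrist's pose just before it. There is no depth.
- env.hand_in(): hands the job in; it is judged then, once.
The state is a dict: "t": time; "joint_pos": joint angles; "qd": joint speeds; "joint_torque": joint torques, N m; "ee_pos": TCP position; "eef_rot": TCP orientation; "wrist_force": force on the tool from outside, world axes, zero at the start; "moment": the same for the moment, N m; "gripper_width": opening from 0.0 (shut) to 1.0 (fully open); "grasp_force": force on a finger pad.
Only numpy, scipy, OpenCV 4.12 (cv2) and the standard library are available. Lean on these libraries where they do the work, as an engineer would, in place of code of your own. Each camera call takes 0.05 s, during which the arm holds its last target. There are 200 camera calls.

## Working session

There is one attempt and no reset: what is moved stays moved. The work goes in short steps, Python scripts to look and compute and a tool call to move; the robot and the scene stay as the last step left them, time stands still between calls to the robot, and variables do not carry over. Pictures are saved under pics/ and viewed, at most 10 in all, crops included, and the job is handed in when it is done.

Besides the shell and the picture viewer there is one more tool, called after "Request:" by a JSON object that holds its "api" and its "payload", one argument or row to a line. arm_command: Moves the arm, as the interface text tells. Shifts and turns lie within -1 to 1; 1 stands for 0.04 m of shift or pi rad of turn. Its arguments: {"type":"object","properties":{"motion":{"type":"array"},"grip_force":{"type":"number"}},"required":["motion"]}

```bash
mkdir -p pics; cat > h.py <<'E'
import numpy as np, cv2
from cell import env
from scipy.spatial.transform import Rotation as Rn
def grab(n,save=None):
    s=env.get_state(); f=env.grab_frame(n); p=f["pixels"]
    if save: cv2.imwrite(save,p[:,:,::-1])
    F=p.shape[0]/2/np.tan(np.radians(f["vertical_fov"])/2)
    if n=="wrist":
        T=np.eye(4);T[:3,:3]=Rn.from_euler('xyz',s["eef_rot"],degrees=True).as_matrix();T[:3,3]=s["ee_pos"]
        C=T@np.array(f["hand_eye"]); R=C[:3,:3].T; t=-R@C[:3,3]
    else: R=np.array(f["R"]);t=np.array(f["t"])
    return dict(p=p,F=F,cx=f["cx"],cy=f["cy"],R=R,t=t)
def ray(c,u,v,z):
    d=c["R"].T@np.array([(u-c["cx"])/c["F"],(v-c["cy"])/c["F"],1]); o=-c["R"].T@c["t"]
    return o+d*(z-o[2])/d[2]
def proj(c,X):
    q=c["R"]@np.array(X,float)+c["t"]; return c["F"]*q[:2]/q[2]+[c["cx"],c["cy"]]
E
python3 - <<'E'
from h import *
import pickle
for n in("top","scene"):
    c=grab(n,f"pics/{n}0.png"); pickle.dump(c,open(n+".pkl","wb")); print(n,c["F"],-c["R"].T@c["t"])
s=env.get_state();print(s)
E
```

```text
top 440.6942650011628 [ 403.58268397  -15.79223348 1629.34585069]
scene 393.31681522826005 [ -68.22914297 -452.91964114  975.50266113]
{'t': 0.1, 'joint_pos': array([-66.4935344 ,  35.28469516,  -0.72280118,  81.63404029,
         0.46368283,  63.22095555,  -2.31460317]), 'qd': array([ 0.01194685, -0.01823989, -0.08764052, -0.27252303, -0.08889961,
       -0.0855418 , -0.04069902]), 'joint_torque': array([ 1.35798837e-03, -4.70381498e+01,  2.60339901e-01, -1.71568000e+01,
        1.01127548e-02,  5.83983172e-03,  5.03777457e-06]), 'ee_pos': array([274.6128914 , 588.27111883, 197.83193902]), 'eef_rot': array([-1.79863179e+02,  1.46805550e-03,  1.54978869e+02]), 'wrist_force': array([ 0.42901051,  0.39221157, -0.2961941 ]), 'moment': array([ 0.02845088, -0.00190748,  0.01036143]), 'grasp_force': 0.0, 'gripper_width': 0.9988697770047057}
```

View pics/top0.png

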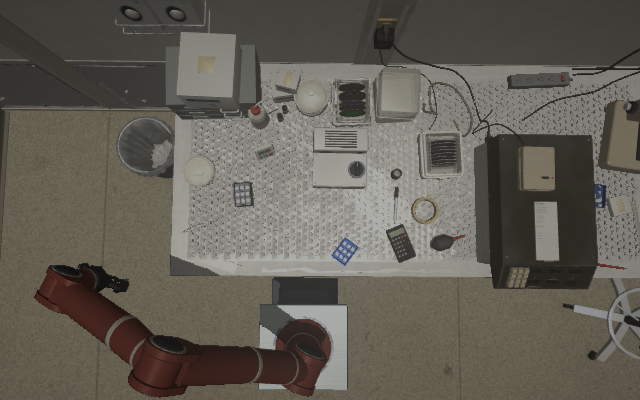

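View pics/scene0.png

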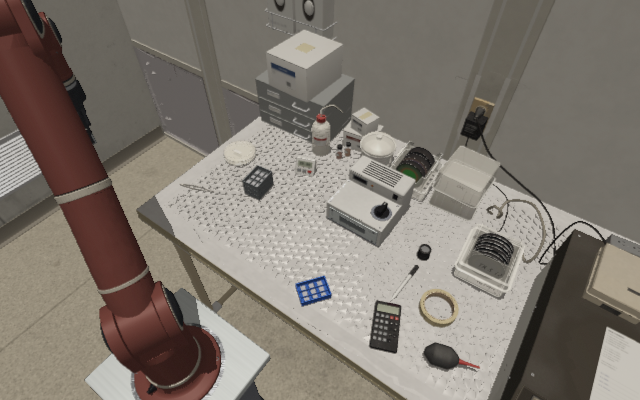

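The top view shows the cleaner around (340,165) with its knob at (356,169). The grey stack is at (243,194) and the blue look-alike at (345,250). I'll enlarge the area.

```bash
python3 - <<'E'
import pickle,cv2
from h import *
c=pickle.load(open("top.pkl","rb"));d=pickle.load(open("scene.pkl","rb"))
p=c["p"][:,:,::-1]
a=cv2.resize(p[120:210,305:375],None,fx=6,fy=6,interpolation=2)
b=cv2.resize(p[175:215,223:263],None,fx=8,fy=8,interpolation=2)
e=cv2.resize(d["p"][155:205,230:285,::-1],None,fx=5,fy=5,interpolation=2)
o=np.zeros((600,760,3),np.uint8);o[:540,:420]=a;o[:320,430:750]=b;o[330:580,430:705]=e
cv2.imwrite("pics/c1.png",o)
E
```

```text
(no output)
```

View pics/c1.png

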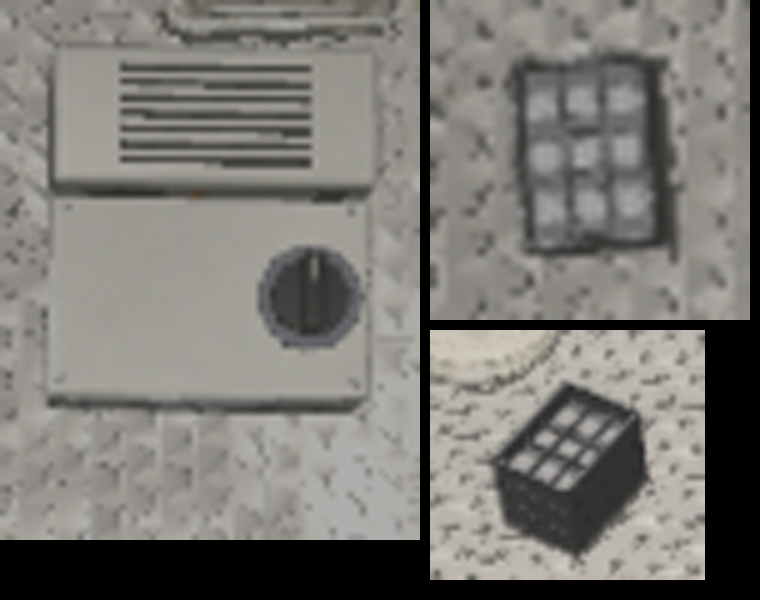

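```bash
python3 - <<'E'
import pickle
from h import *
c=pickle.load(open("top.pkl","rb"))
A=lambda x,y,z:ray(c,305+x/6-.4,120+y/6-.4,z).round(1)
B=lambda x,y,z:ray(c,223+(x-430)/8-.4,175+y/8-.4,z).round(1)
print("knob",A(310,297,108),"bar",A(310,252,111),A(312,340,111))
print("front corners",A(48,400,82),A(367,402,82),"housing",A(55,50,128),A(375,55,128),A(55,185,128),A(372,188,128))
print("stack",B(592,155,68),[B(*q,68) for q in((522,68),(530,248),(658,62),(664,243))])
E
```

```text
knob [ 631.  -181.7  108. ] bar [ 656.9 -181.4  111. ] [ 605.5 -182.5  111. ]
front corners [572.5 -30.1  82. ] [ 572.8 -218.    82. ] housing [770.7 -32.3 128. ] [ 769.5 -217.3  128. ] [691.8 -32.9 128. ] [ 691.6 -215.3  128. ]
stack [544.5 217.4  68. ] [array([583.2, 249.2,  68. ]), array([503., 244.,  68.]), array([586.3, 188.9,  68. ]), array([505.6, 184.7,  68. ])]
```

Request:
{"api": "arm_command", "payload": {
  "motion": [
    [[-1,0.34,-0.46,0.2,0,0,0.0075],[-1,0.34,-0.46,0.2,0,0,0.0075],[-1,0.34,-0.46,0.2,0,0,0.0075],[-1,0.34,-0.46,0.2,0,0,0.0075],[-1,0.34,-0.46,0.2,0,0,0.0075],[-1,0.34,-0.46,0.2,0,0,0.0075],[-1,0.34,-0.46,0.2,0,0,0.0075],[-1,0.34,-0.46,0.2,0,0,0.0075],[-1,0.34,-0.46,0.2,0,0,0.0075],[-1,0.34,-0.46,0.2,0,0,0.0075]]
  ],
  "grip_force": 40
}}

```text
t: 0.93
ee_pos: [411.2, 403.6, 278.8]
eef_rot: [-179.9, -0.0, 168.5]
wrist_force: [0.1, -0.4, -0.1]
gripper_width: 1.0
grasp_force: 0.0
```

Request:
{"api": "arm_command", "payload": {
  "motion": [
    [[-1,0.34,-0.46,0.1,0,0,0.0075],[-1,0.34,-0.46,0.1,0,0,0.0075],[-1,0.34,-0.46,0.1,0,0,0.0075],[-1,0.34,-0.46,0.1,0,0,0.0075],[-1,0.34,-0.46,0,0,0,0.0075],[-1,0.34,-0.46,0,0,0,0.0075],[-1,0.34,-0.46,0,0,0,0.0075],[-1,0.34,-0.46,0,0,0,0.0075],[-1,0.2,-0.46,0,0,0,0.0075],[-1,0,0,0,0,0,0]]
  ]
}}

```text
t: 1.77
ee_pos: [530.3, 232.9, 294.2]
eef_rot: [-179.7, 0.0, -179.9]
wrist_force: [0.2, -0.7, -0.3]
gripper_width: 1.003
grasp_force: 0.0
```

```bash
python3 - <<'E'
from h import *
import pickle
c=grab("wrist","pics/w1.png"); pickle.dump(c,open("w1.pkl","wb")); print(c["F"],-c["R"].T@c["t"],c["R"])
s=env.get_state();print(s["t"],s["ee_pos"],s["eef_rot"],s["joint_pos"])
E
```

```text
338.4913178750003 [454.19550831 234.38554428 469.34590408] [[-0.00180874  0.99998638 -0.00489579]
 [ 0.95628988  0.00316127  0.29240326]
 [ 0.29241475 -0.00415291 -0.95628258]]
1.8167 [528.81234208 236.1254255  294.3036214 ] [-1.79874555e+02 -3.39694905e-02 -1.79714413e+02] [-24.27957642  24.53707242  -3.12779936  84.8408586    1.47763299
  70.74722814  62.67085398]
```

View pics/w1.png

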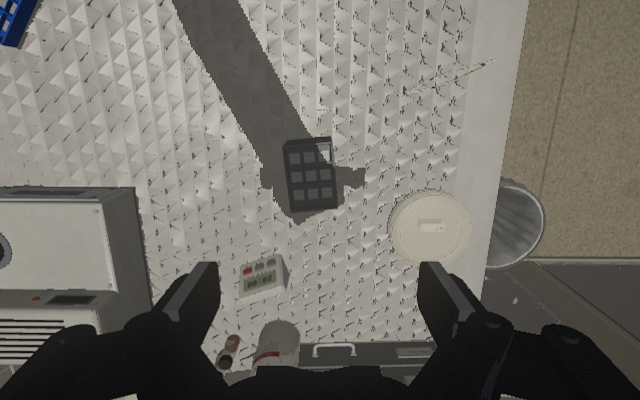

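The wrist view shows the grey stack at (312,174) with its own x nearly along the image rows, the timer at (263,275) and the dish at (430,225). I'll enlarge the stack and take a look at the knob next.

```bash
python3 - <<'E'
from h import *
import pickle
c=grab("wrist");pickle.dump(c,open("w1.pkl","wb"))
p=c["p"][120:225,255:360,::-1]
p=cv2.convertScaleAbs(p,alpha=1.6)
cv2.imwrite("pics/c2.png",cv2.resize(p,(588,588),interpolation=2))
E
```

```text
(no output)
```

View pics/c2.png

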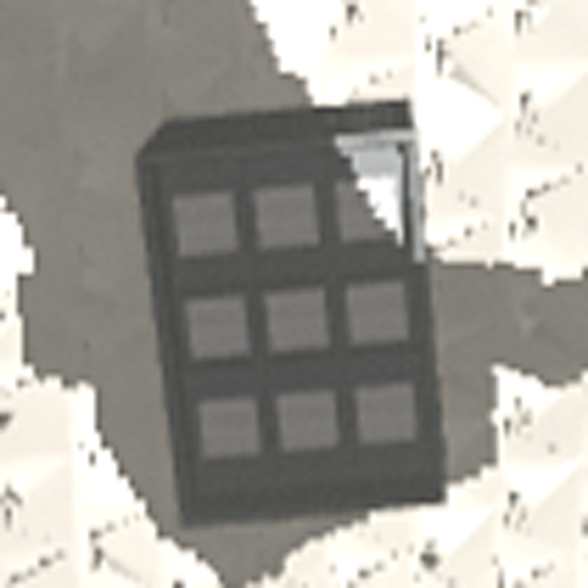

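```bash
python3 - <<'E'
from h import *
import pickle
c=pickle.load(open("w1.pkl","rb"))
P=np.array([ray(c,255+x/5.6-.4,120+y/5.6-.4,68) for x,y in((140,157),(412,130),(443,500),(182,524))])
print(P.round(1),P.mean(0))
a=P[3]-P[0];b=P[2]-P[1];e=P[1]-P[0];f=P[2]-P[3]
for v in(a,b,e,f):print(np.linalg.norm(v).round(1),np.degrees(np.arctan2(v[1],v[0])).round(1))
print(env.get_state()["ee_pos"])
E
```

```text
[[508.2 190.6  68. ]
 [502.2 247.9  68. ]
 [584.  255.9  68. ]
 [590.  197.6  68. ]] [546.10105853 222.99793089  68.        ]
82.1 4.9
82.2 5.6
57.7 95.9
58.6 95.8
[527.655048   238.68009237 294.41084548]
```

The stack is at (546,222) with yaw +5.5°. Next, the knob.

Request:
{"api": "arm_command", "payload": {
  "motion": [
    [[-1,0.14,-0.5,-0.1,0,0,0],[-1,0.14,-0.8,-0.1,0,0,0],[-1,0.14,-0.8,-0.1,0,0,0],[-1,0.14,-0.8,-0.1,0,0,0],[-1,0.14,-0.8,-0.1,0,0,0],[-1,0.14,-0.8,-0.1,0,0,0],[-1,0.14,-0.8,-0.1,0,0,0],[-1,0.14,-0.8,-0.1,0,0,0],[-1,0.14,-0.8,-0.1,0,0,0],[-1,0.14,-0.8,-0.1,0,0,0]]
  ]
}}

```text
t: 2.7
ee_pos: [583.9, -67.5, 254.6]
eef_rot: [179.9, -0.0, -179.2]
wrist_force: [0.1, 0.4, -0.3]
gripper_width: 1.001
grasp_force: 0.0
```

Request:
{"api": "arm_command", "payload": {
  "motion": [
    [[-1,0.14,-0.8,-0.1,0,0,0],[-1,0.14,-0.8,-0.1,0,0,0],[-1,0.14,-0.8,-0.1,0,0,0],[-1,0,-0.5,0,0,0,0],[-1,0,0,0,0,0,0],[-1,0,0,0,0,0,0],[-1,0,0,0,0,0,0],[-1,0,0,0,0,0,0],[-1,0,0,0,0,0,0],[-1,0,0,0,0,0,0]]
  ]
}}

```text
t: 3.53
ee_pos: [600.9, -182.9, 243.1]
eef_rot: [180.0, 0.0, -179.2]
wrist_force: [0.4, 0.4, 0.6]
gripper_width: 0.998
grasp_force: 0.0
```

```bash
python3 - <<'E'
from h import *
import pickle
c=grab("wrist","pics/w3.png"); pickle.dump(c,open("w3.pkl","wb"))
s=env.get_state();print(s["t"],s["ee_pos"],s["eef_rot"],s["joint_pos"])
E
```

```text
3.5833 [ 600.78053313 -183.34891379  243.13624405] [ 1.79982339e+02  1.88492611e-02 -1.79269041e+02] [ 14.21828435  31.17333607   1.31468018  81.76192232  -0.76300903
  67.06002223 106.37139764]
```

View pics/w3.png

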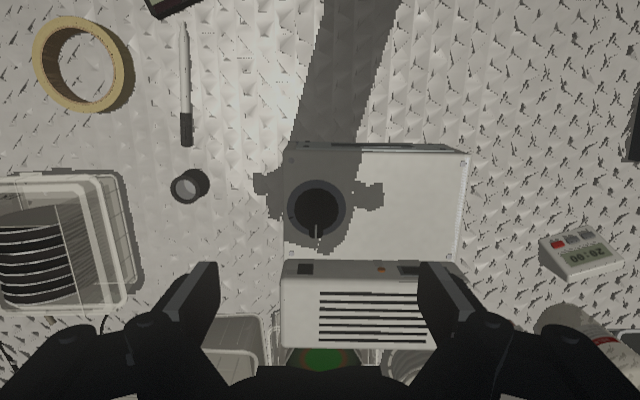

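The knob skirt centre is at (317,208). The cleaner's front-top edge runs from (289,150) to (467,156), and its back edge from (285,260) to (462,260).

```bash
python3 - <<'E'
from h import *
import pickle
c=pickle.load(open("w3.pkl","rb"))
print(ray(c,317,208,88), ray(c,287,208,87),ray(c,346,208,87),ray(c,317,180,86),ray(c,317,237,86))
for u,v,z in((467,157,82),(461,252,82),(289,150,82),(284,262,128),(462,262,128)):print(ray(c,u,v,z))
p=c["p"][135:275,270:480,::-1];p=cv2.convertScaleAbs(p,alpha=2)
cv2.imwrite("pics/c3.png",cv2.resize(p,(798,532),interpolation=2))
E
```

```text
[ 632.15373795 -182.91718841   88.        ] [ 632.86832648 -213.78142136   87.        ] [ 632.1020353 -153.0756668   87.       ] [ 603.1770727  -183.26322269   86.        ] [ 665.1192474  -182.53610572   86.        ]
[578.67130613 -33.75366099  82.        ]
[682.46870828 -25.60492134  82.        ]
[ 573.95711838 -211.40175764   82.        ]
[ 673.36804276 -213.60363609  128.        ]
[671.26230691 -44.79868378 128.        ]
```

View pics/c3.png

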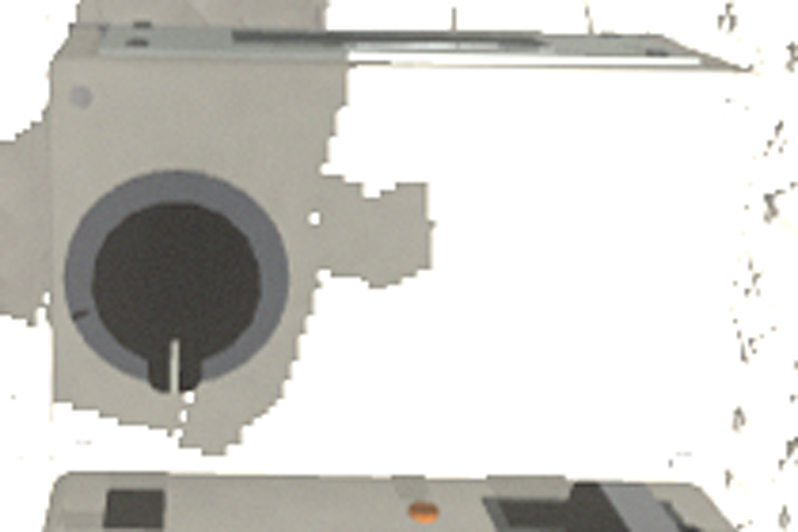

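Request:
{"api": "arm_command", "payload": {
  "motion": [
    [[-1,0.155,0,-0.5,0,0,-0.004],[-1,0.155,0,-0.5,0,0,0],[-1,0.155,0,-0.5,0,0,0],[-1,0.155,0,-0.5,0,0,0],[-1,0.155,0,-0.5,0,0,0],[-1,0,0,-0.4,0,0,0],[-1,0,0,-0.4,0,0,0],[-1,0,0,-0.3,0,0,0],[-1,0,0,-0.15,0,0,0],[-1,0,0,0,0,0,0]]
  ]
}}

```text
t: 4.42
ee_pos: [630.6, -184.2, 91.4]
eef_rot: [180.0, -0.2, 179.9]
wrist_force: [0.2, 0.2, -0.0]
gripper_width: 1.002
grasp_force: 0.0
```

Request:
{"api": "arm_command", "payload": {
  "motion": [
    [[1,0,0,0,0,0,0],[1,0,0,0,0,0,0],[1,0,0,0,0,0,0],[1,0,0,0,0,0,0],[1,0,0,0,0,0,0],[1,0,0,0,0,0,0],[1,0,0,0,0,0,0],[1,0,0,0,0,0,0],[1,0,0,0,0,0,0],[1,0,0,0,0,0,0]]
  ]
}}

```text
t: 5.25
ee_pos: [631.5, -184.7, 92.9]
eef_rot: [-180.0, -0.0, 179.9]
wrist_force: [-0.1, -0.8, 0.3]
gripper_width: 0.0
grasp_force: 0.0
```

```bash
python3 - <<'E'
from h import *
c=grab("wrist"); d=grab("scene")
s=env.get_state();print(s)
o=np.zeros((600,640,3),np.uint8);o[:400]=c["p"][:,:,::-1]
q=cv2.resize(d["p"][140:240,290:450,::-1],(320,200));o[400:,:320]=q
q=cv2.resize(c["p"][200:350,220:420,::-1],(267,200));o[400:,340:607]=q
cv2.imwrite("pics/w4.png",o)
E
```

```text
{'t': 5.35, 'joint_pos': array([ 13.73325856,  41.95835677,   1.16696312,  86.93928388,
        -0.99696991,  51.11627898, 105.13162851]), 'qd': array([ 0.02707592, -0.01351292, -0.02102135,  0.05136803, -0.03084942,
        0.00769205, -0.00405727]), 'joint_torque': array([ 1.29098171e-03, -4.94357371e+01,  7.22228978e-01, -1.49371541e+01,
        9.23905405e-03,  1.71589028e-03,  2.58550710e-05]), 'ee_pos': array([ 631.535778  , -184.64929106,   92.86456769]), 'eef_rot': array([-1.79996934e+02, -4.68916541e-03,  1.79904597e+02]), 'wrist_force': array([-0.46218575,  0.04258407, -0.01335048]), 'moment': array([-0.02122508, -0.0080207 , -0.04320424]), 'grasp_force': 0.0, 'gripper_width': -0.0019106658374996744}
```

View pics/w4.png

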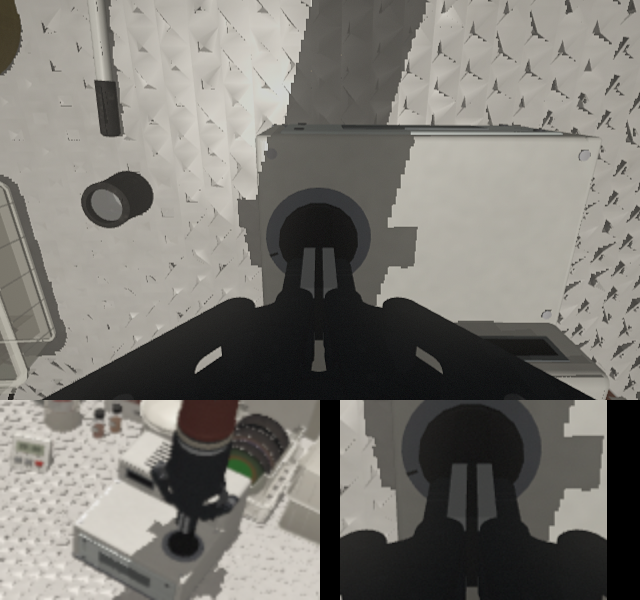

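```bash
python3 - <<'E'
from h import *
c=grab("wrist"); d=grab("scene")
for X in((631.5,-184.6,93),(631.5,-184.6,112),(609,-183,111),(655,-183,111),(632,-183,89)):print(proj(c,X),proj(d,X))
a=cv2.convertScaleAbs(c["p"][170:320,250:400,::-1],alpha=4,beta=-20)
b=cv2.convertScaleAbs(d["p"][180:230,360:410,::-1],alpha=2)
o=np.hstack([cv2.resize(a,(400,400),interpolation=2),cv2.resize(b,(400,400),interpolation=2)])
cv2.imwrite("pics/w5.png",o)
E
```

```text
[317.04609468 240.54301874] [380.48264097 211.27772309]
[316.91630884 255.570674  ] [381.30816263 207.07510631]
[320.03058233 212.85220656] [376.88115094 211.97825028]
[320.09874324 295.12267043] [384.757389   202.01616994]
[319.87082893 238.5423654 ] [379.91631672 211.79416144]
```

View pics/w5.png

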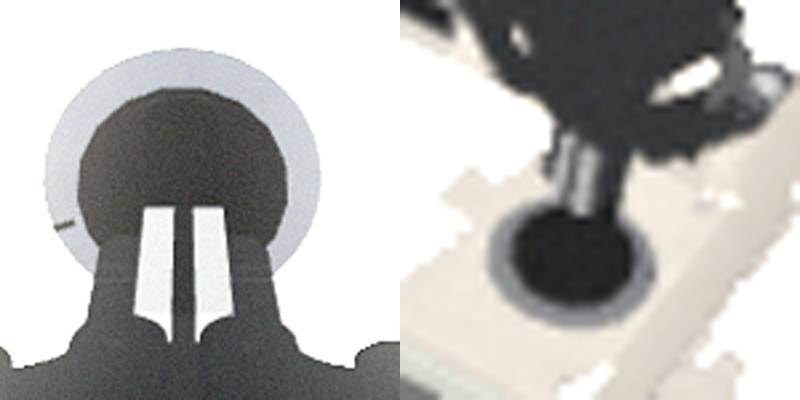

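Viewing so far: the fingers appear to have closed fully, with a gap of only about 4 mm, and no bar between them. I'll check the apparent fingertip height numerically against w3, where the tips start at row 262.

```bash
python3 - <<'E'
from h import *
import pickle
c=pickle.load(open("w3.pkl","rb"))
for x in(590,601,612):
  for z in(243,256,270):print(x,z,proj(c,(x,-183.3+42.5,z)).round(),proj(c,(x,-183.3+55,z)).round())
print(ray(c,316,238,111),ray(c,316,232,111))
c=grab("wrist"); g=c["p"].mean(2).round().astype(int)
for v in range(200,300,5): print(v,g[v,276:364:3])
E
```

```text
590 243 [393. 223.] [416. 223.]
590 256 [399. 232.] [423. 232.]
590 270 [405. 243.] [432. 243.]
601 243 [392. 241.] [414. 242.]
601 256 [397. 251.] [421. 252.]
601 270 [403. 264.] [429. 264.]
612 243 [390. 259.] [412. 259.]
612 256 [395. 270.] [419. 271.]
612 270 [401. 284.] [427. 284.]
[ 655.63532771 -183.55508242  111.        ] [ 649.308673   -183.62388461  111.        ]
200 [96 95 84 59 60 59 60 57 57 58 57 57 57 55 56 57 56 57 58 56 56 56 56 58
 57 57 87 93 91 90]
205 [96 59 60 60 59 59 57 58 59 51 22 25 25 24 24 24 25 21 20 49 58 55 57 55
 56 57 59 58 91 91]
210 [60 60 59 57 60 61 45 30 27 27 25 22 23 24 21 22 21 21 23 22 26 23 41 57
 56 57 57 59 59 87]
215 [59 60 59 60 48 28 30 26 25 25 24 25 23 23 21 22 20 19 23 23 22 22 24 19
 49 57 57 60 58 58]
220 [60 61 60 31 30 29 27 28 25 25 24 23 23 21 22 23 22 19 22 23 23 23 25 23
 24 29 59 58 59 60]
225 [59 60 42 29 30 29 26 26 24 25 25 21 22 25 26 21 18 24 22 21 22 21 23 21
 23 23 37 58 58 57]
230 [60 57 29 29 28 27 28 24 26 24 22 22 24 23 21 20 21 19 20 22 20 23 21 22
 25 22 23 61 57 58]
235 [58 48 32 29 29 26 26 26 24 23 21 23 21 2
[... 515 characters left out ...]
5
 24 34 55 56 58 63]
265 [68 57 56 56 29 31 26 29 25 68 66 65 66 19 22 20 66 66 66 67 21 26 25 26
 26 58 57 57 68 90]
270 [91 91 57 55 31 29 28 29 26 67 65 66 65 18 19 19 67 65 66 64 22 27 26 27
 25 37 56 91 89 89]
275 [91 89 89 42 33 30 28 28 31 66 65 65 67 17 22 19 66 65 67 67 42 27 27 28
 29 24 90 89 91 89]
280 [92 90 93 27 29 29 27 25 34 67 66 66 66 22 21 20 67 65 65 65 63 23 25 26
 25 21 92 89 90 90]
285 [91 91 90 28 27 28 28 28 50 66 66 66 67 21 22 20 65 64 66 65 65 22 25 25
 24 28 47 89 90 90]
290 [92 92 33 27 26 28 26 26 25 24 22 67 75 23 23 24 75 74 35 24 21 24 20 23
 21 24 25 92 89 89]
295 [90 28 30 31 29 25 26 27 25 26 25 23 48 22 23 24 74 22 23 22 23 22 21 25
 24 26 26 27 55 89]
```

The visible tips look 20–30 mm higher than the TCP reading implies. I'll test by touch, lowering the shut fingers gently toward the bar top (111).

Request:
{"api": "arm_command", "payload": {
  "motion": [
    [[1,0,0,-0.025,0,0,0],[1,0,0,-0.025,0,0,0],[1,0,0,-0.025,0,0,0],[1,0,0,-0.025,0,0,0],[1,0,0,-0.025,0,0,0],[1,0,0,-0.025,0,0,0],[1,0,0,-0.025,0,0,0],[1,0,0,-0.025,0,0,0],[1,0,0,0,0,0,0],[1,0,0,0,0,0,0]]
  ]
}}

```text
t: 6.33
ee_pos: [631.5, -184.6, 84.8]
eef_rot: [-180.0, -0.0, 179.9]
wrist_force: [-0.4, 0.3, -0.9]
gripper_width: 0.0
grasp_force: 0.0
```

Request:
{"api": "arm_command", "payload": {
  "motion": [
    [[1,0,0,-0.025,0,0,0],[1,0,0,-0.025,0,0,0],[1,0,0,-0.025,0,0,0],[1,0,0,-0.025,0,0,0],[1,0,0,-0.025,0,0,0],[1,0,0,-0.025,0,0,0],[1,0,0,0,0,0,0],[1,0,0,0,0,0,0],[1,0,0,0,0,0,0],[1,0,0,0,0,0,0]]
  ]
}}

```text
t: 7.17
ee_pos: [631.6, -184.6, 78.9]
eef_rot: [-180.0, 0.0, 179.9]
wrist_force: [-0.1, -1.0, 0.4]
gripper_width: 0.003
grasp_force: 0.1
```

Request:
{"api": "arm_command", "payload": {
  "motion": [
    [[1,0,0,-0.025,0,0,0],[1,0,0,-0.025,0,0,0],[1,0,0,-0.025,0,0,0],[1,0,0,-0.025,0,0,0],[1,0,0,-0.025,0,0,0],[1,0,0,0,0,0,0],[1,0,0,0,0,0,0],[1,0,0,0,0,0,0],[1,0,0,0,0,0,0],[1,0,0,0,0,0,0]]
  ]
}}

```text
t: 8.0
ee_pos: [631.8, -184.7, 78.6]
eef_rot: [-180.0, 0.1, 179.9]
wrist_force: [-6.8, 2.8, 20.3]
gripper_width: -0.001
grasp_force: 9.9
```

```bash
python3 - <<'E'
from h import *
s=env.get_state();print(s["ee_pos"],s["wrist_force"],s["moment"])
c=grab("wrist")
for z in(74,93,111):print(proj(c,(620.5,-184.6,z)),proj(c,(631.5,-184.6,z)))
g=c["p"].mean(2)
m=(g>50).astype(int)
for v in range(225,300,3): print(v,''.join('.#'[k] for k in m[v,280:360]))
E
```

```text
[ 631.75932418 -184.72506032   78.6483416 ] [-6.81422163  2.80315634 20.2668923 ] [0.42958107 1.5082536  0.01704036]
[317.14402773 218.76925903] [317.2089162  236.82689931]
[317.01464321 231.45349319] [317.08860331 251.14236913]
[316.86419211 246.20299421] [316.94922799 267.7259876 ]
225 ####.....................................................................#######
228 ###........................................................................#####
231 #...........................................................................####
234 .............................................................................###
237 ...............................................................................#
240 ................................................................................
243 ................................................................................
246 ................................................................................
249 ........................###########........###########..........................
252 ........................###########........###
[... 609 characters left out ...]
..............######
276 #####................##############........#############.................#######
279 ####.................##############........##############.................######
282 ###..................#############..........#############..................#####
285 ###..................#############..........#############..................#####
288 ###....................###########.........############....................#####
291 #.............................####.........#####............................####
294 ................................##.........##..................................#
297 .................................#..........#...................................
```

Contact at TCP z = 78.6 with the bar top at 111 means the real tips sit about 32 mm behind the reported TCP. I'll apply that offset from here on. Next I'll rise, open, go down and grip.

Request:
{"api": "arm_command", "payload": {
  "motion": [
    [[1,0,0,0.3,0,0,0],[1,0,0,0.1,0,0,0],[-1,0,0,0,0,0,0],[-1,0,0,0,0,0,0],[-1,0,0,0,0,0,0],[-1,0,0,0,0,0,0],[-1,0,0,0,0,0,0],[-1,0,0,0,0,0,0],[-1,0,0,0,0,0,0],[-1,0,0,0,0,0,0]]
  ]
}}

```text
t: 8.88
ee_pos: [631.5, -184.7, 89.7]
eef_rot: [-180.0, -0.0, 179.9]
wrist_force: [0.4, 0.7, 0.6]
gripper_width: 1.005
grasp_force: 0.0
```

Request:
{"api": "arm_command", "payload": {
  "motion": [
    [[-1,0,0.03,-0.2,0,0,0],[-1,0,0,-0.2,0,0,0],[-1,0,0,-0.15,0,0,0],[-1,0,0,-0.1,0,0,0],[-1,0,0,-0.05,0,0,0],[-1,0,0,0,0,0,0],[1,0,0,0,0,0,0],[1,0,0,0,0,0,0],[1,0,0,0,0,0,0],[1,0,0,0,0,0,0]]
  ]
}}

```text
t: 9.72
ee_pos: [631.8, -183.5, 62.3]
eef_rot: [-180.0, 0.0, 179.9]
wrist_force: [0.5, -0.2, 0.0]
gripper_width: 0.457
grasp_force: 0.0
```

Request:
{"api": "arm_command", "payload": {
  "motion": [
    [[1,0,0,0,0,0,0],[1,0,0,0,0,0,0],[1,0,0,0,0,0,0],[1,0,0,0,0,0,0],[1,0,0,0,0,0,-0.03],[1,0,0,0,0,0,-0.03],[1,0,0,0,0,0,-0.03],[1,0,0,0,0,0,-0.03],[1,0,0,0,0,0,-0.03],[1,0,0,0,0,0,-0.03]]
  ]
}}

```text
t: 10.55
ee_pos: [632.4, -182.5, 62.4]
eef_rot: [179.9, 0.1, 147.3]
wrist_force: [0.4, 0.5, 1.9]
gripper_width: 0.154
grasp_force: 43.5
```

Gripped at 13 mm, and it is turning.

Request:
{"api": "arm_command", "payload": {
  "motion": [
    [[1,0,0,0,0,0,-0.03],[1,0,0,0,0,0,-0.03],[1,0,0,0,0,0,-0.03],[1,0,0,0,0,0,-0.03],[1,0,0,0,0,0,-0.03],[1,0,0,0,0,0,-0.03],[1,0,0,0,0,0,-0.025],[1,0,0,0,0,0,-0.01],[1,0,0,0,0,0,0],[1,0,0,0,0,0,0]]
  ]
}}

```text
t: 11.38
ee_pos: [634.5, -180.9, 62.4]
eef_rot: [179.7, 0.0, 109.2]
wrist_force: [4.3, 3.1, -1.2]
gripper_width: 0.155
grasp_force: 44.0
```

```bash
python3 - <<'E'
from h import *
s=env.get_state();print(s["ee_pos"],s["eef_rot"],s["wrist_force"],s["moment"],s["grasp_force"],s["joint_pos"])
E
```

```text
[ 634.54967855 -180.85112142   62.41035308] [1.79699352e+02 2.80262365e-03 1.09170195e+02] [ 4.31363047  3.06343978 -1.1743052 ] [ 0.53762765 -1.17853201  0.66934441] 43.956372141838074 [  2.60808485  45.55853353  20.64682307  88.6432613  -19.67645714
  49.15986597  49.65620492]
```

The moment shows it is at the stop. Turn back, release and lift.

Request:
{"api": "arm_command", "payload": {
  "motion": [
    [[1,0,0,0,0,0,0],[1,0,0,0,0,0,0],[1,0,0,0,0,0,0.035],[1,0,0,0,0,0,0.036],[1,0,0,0,0,0,0.036],[1,0,0,0,0,0,0.036],[1,0,0,0,0,0,0.036],[1,0,0,0,0,0,0.036],[1,0,0,0,0,0,0],[1,0,0,0,0,0,0]]
  ]
}}

```text
t: 12.22
ee_pos: [632.3, -182.6, 62.4]
eef_rot: [179.9, 0.0, 147.4]
wrist_force: [2.2, 2.0, 2.6]
gripper_width: 0.148
grasp_force: 43.6
```

Request:
{"api": "arm_command", "payload": {
  "motion": [
    [[1,0,0,0,0,0,0.036],[1,0,0,0,0,0,0.036],[1,0,0,0,0,0,0.036],[1,0,0,0,0,0,0.036],[1,0,0,0,0,0,0.036],[1,0,0,0,0,0,0],[-1,0,0,0,0,0,0],[-1,0,0,0,0,0,0],[-1,0,0,0,0,0,0],[-1,0,0,0,0,0,0]]
  ]
}}

```text
t: 13.05
ee_pos: [630.4, -183.5, 61.2]
eef_rot: [-180.0, -0.2, 179.8]
wrist_force: [0.3, 0.3, -0.3]
gripper_width: 0.717
grasp_force: 0.0
```

```bash
python3 - <<'E'
from h import *
import pickle
s=env.get_state();print(s["t"],s["ee_pos"],s["eef_rot"],s["wrist_force"],s["joint_pos"])
E
```

```text
13.05 [ 630.38496508 -183.46148277   61.16557798] [-1.79989851e+02 -1.54753627e-01  1.79825343e+02] [ 0.3386364   0.29598514 -0.27850919] [ 13.62745638  44.06651941   1.17862766  88.46707019  -1.04454938
  47.62467551 105.00585392]
```

Request:
{"api": "arm_command", "payload": {
  "motion": [
    [[-1,0,0,0.5,0,0,0],[-1,0,0,0.9,0,0,0],[-1,0,0,0.9,0,0,0],[-1,-0.5,0.25,0.5,0,0,0],[-1,-0.7,0.25,0.2,0,0,0],[-1,-0.7,0.25,0,0,0,0],[-1,-0.7,0.25,0,0,0,0],[-1,-0.7,0.25,0,0,0,0],[-1,-0.3,0.25,0,0,0,0],[-1,0,0,0,0,0,0]]
  ]
}}

```text
t: 13.88
ee_pos: [483.7, -121.2, 181.9]
eef_rot: [179.9, -0.2, 180.0]
wrist_force: [0.1, 0.4, 0.5]
gripper_width: 1.002
grasp_force: 0.0
```

```bash
python3 - <<'E'
from h import *
import pickle
c=grab("wrist");pickle.dump(c,open("w6.pkl","wb"))
s=env.get_state();print(s["t"],s["ee_pos"],s["eef_rot"])
for X in((671-215,-123,44),(518,-123,22),(456,-123+83,68),(456,-206,68)):print(proj(c,X))
E
```

```text
13.9333 [ 486.17284081 -122.46162057  182.11156486] [ 1.79979793e+02 -5.82846479e-02  1.79945248e+02]
[315.19493599 153.92158375]
[315.57836098 210.1293999 ]
[411.56333156 158.00369742]
[218.35861813 158.31881977]
```

Request:
{"api": "arm_command", "payload": {
  "motion": [
    [[-1,0.1,0.5,0,0,0,0],[-1,0.1,0.8,0,0,0,0.005],[-1,0.1,0.9,0,0,0,0.005],[-1,0.1,0.9,0,0,0,0.005],[-1,0.1,0.9,0,0,0,0.005],[-1,0.1,0.9,0,0,0,0.005],[-1,0.1,0.9,0,0,0,0.005],[-1,0.1,0.9,0,0,0,0],[-1,0.1,0.9,0,0,0,0],[-1,0.1,0.9,0,0,0,0]]
  ]
}}

```text
t: 14.77
ee_pos: [528.9, 218.3, 181.6]
eef_rot: [-180.0, 0.0, -174.8]
wrist_force: [0.2, -0.1, 0.7]
gripper_width: 0.999
grasp_force: 0.0
```

Request:
{"api": "arm_command", "payload": {
  "motion": [
    [[-1,0,0.1,0,0,0,0],[-1,0,0,0,0,0,0],[-1,0,0,0,0,0,0],[-1,0,0,0,0,0,0],[-1,0,0,0,0,0,0],[-1,0,0,0,0,0,0],[-1,0,0,0,0,0,0],[-1,0,0,0,0,0,0],[-1,0,0,0,0,0,0],[-1,0,0,0,0,0,0]]
  ]
}}

```text
t: 15.6
ee_pos: [527.5, 220.4, 182.0]
eef_rot: [-180.0, 0.0, -174.7]
wrist_force: [-0.3, -0.8, -0.7]
gripper_width: 1.003
grasp_force: 0.0
```

```bash
python3 - <<'E'
from h import *
import pickle
w=pickle.load(open("w6.pkl","rb"))
c=grab("wrist");pickle.dump(c,open("w7.pkl","wb"))
s=env.get_state();print(s["t"],s["ee_pos"],s["eef_rot"])
for z in (68,):print(proj(c,(546,222,z)))
o=np.zeros((600,800,3),np.uint8)
a=cv2.convertScaleAbs(w["p"][110:290,180:450,::-1],alpha=1.5); o[:533,:800]=0
a=cv2.resize(a,(540,360),interpolation=2); o[:360,:540]=a
u,v=proj(c,(546,222,68)).astype(int)
b=cv2.convertScaleAbs(c["p"][v-60:v+60,u-60:u+60,::-1],alpha=1.5);print(u,v)
o[240:600,440:800]=cv2.resize(b,(360,360),interpolation=2)
cv2.imwrite("pics/c8.png",o)
E
```

```text
15.65 [527.51371904 220.47398402 181.94037272] [-1.79997661e+02 -1.21700211e-03 -1.74699396e+02]
[317.18327234 208.62809534]
317 208
```

View pics/c8.png

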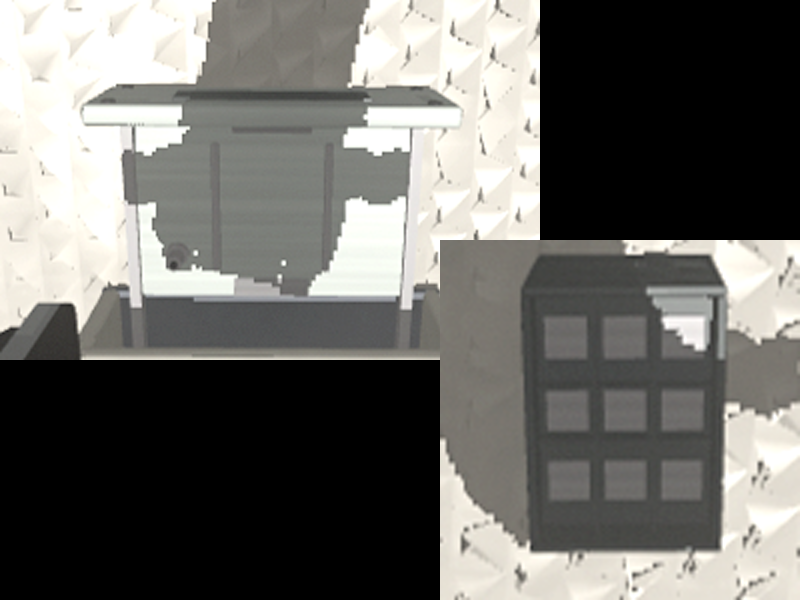

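```bash
python3 - <<'E'
from h import *
import pickle
w=pickle.load(open("w6.pkl","rb"));c=pickle.load(open("w7.pkl","rb"))
W=lambda x,y,z:ray(w,180+x/2-.25,110+y/2-.25,z).round(1)
print("rims",W(214,143,26),W(329,143,26),W(214,268,26),W(329,268,26))
print("tab",W(233,130,30),W(312,130,30)); print("panel",W(83,104,68),W(462,104,68))
print("rails",W(125,128,22),W(418,128,22))
P=np.array([ray(c,257+(x-440)/3-.3,148+(y-240)/3-.3,68) for x,y in((523,288),(726,288),(721,550),(530,550))])
print(P.round(1),P.mean(0))
for v in(P[3]-P[0],P[2]-P[1],P[1]-P[0],P[2]-P[3]):print(np.linalg.norm(v).round(1),np.degrees(np.arctan2(v[1],v[0])).round(1))
E
```

```text
rims [ 486.2 -151.8   26. ] [486.3 -94.1  26. ] [ 554.2 -153.7   26. ] [554.3 -92.7  26. ]
tab [ 478.7 -141.9   30. ] [ 478.7 -102.9   30. ]
panel [ 459.  -203.8   68. ] [459.2 -40.4  68. ]
rails [ 479.3 -196.8   22. ] [479.5 -49.   22. ]
[[508.  190.1  68. ]
 [502.6 248.3  68. ]
 [584.7 256.7  68. ]
 [590.1 197.4  68. ]] [546.34141537 223.10601365  68.        ]
82.5 5.1
82.5 5.8
58.4 95.3
59.5 95.3
```

The picture shows the drawer out, its rims at crop x = 214 and 329, and the stack square to the gripper. The recess is at about (520,-123) and the stack at (546,223). I'll go down onto the top tray.

Request:
{"api": "arm_command", "payload": {
  "motion": [
    [[-1,0.1,0.015,-0.4,0,0,0],[-1,0.1,0.015,-0.6,0,0,0],[-1,0.1,0.015,-0.6,0,0,0],[-1,0.1,0.015,-0.6,0,0,0],[-1,0.07,0,-0.6,0,0,0],[-1,0,0,-0.6,0,0,0],[-1,0,0,-0.4,0,0,0],[-1,0,0,-0.3,0,0,0],[-1,0,0,-0.1,0,0,0],[-1,0,0,0,0,0,0]]
  ],
  "grip_force": 30
}}

```text
t: 16.48
ee_pos: [545.9, 222.8, 13.1]
eef_rot: [-180.0, -0.1, -174.7]
wrist_force: [-0.8, 0.8, -1.0]
gripper_width: 1.001
grasp_force: 0.0
```

Request:
{"api": "arm_command", "payload": {
  "motion": [
    [[-1,0,0,0,0,0,0],[-1,0,0,0,0,0,0],[1,0,0,0,0,0,0],[1,0,0,0,0,0,0],[1,0,0,0,0,0,0],[1,0,0,0,0,0,0],[1,0,0,0,0,0,0],[1,0,0,0,0,0,0],[1,0,0,0,0,0,0],[1,0,0,0,0,0,0]]
  ]
}}

```text
t: 17.32
ee_pos: [547.0, 223.2, 15.0]
eef_rot: [180.0, 0.1, -174.7]
wrist_force: [-0.3, 0.2, 5.7]
gripper_width: 0.698
grasp_force: 33.6
```

```bash
python3 - <<'E'
from h import *
import pickle
s=env.get_state();print(s["t"],s["ee_pos"],s["eef_rot"],s["wrist_force"],s["moment"])
E
```

```text
17.3167 [546.98546203 223.16883431  15.00566543] [ 1.79980024e+02  9.13185897e-02 -1.74693289e+02] [-0.30411011  0.20615568  5.65289658] [-0.13247352  0.19891356 -0.02700597]
```

Request:
{"api": "arm_command", "payload": {
  "motion": [
    [[1,0,0,0.1,0,0,0],[1,0,0,0.15,0,0,0],[1,0,0,0.2,0,0,0],[1,0,0,0.2,0,0,0],[1,0,0,0.25,0,0,0],[1,0,0,0.3,0,0,0],[1,0,0,0.3,0,0,0],[1,0,0,0,0,0,0],[1,0,0,0,0,0,0],[1,0,0,0,0,0,0]]
  ]
}}

```text
t: 18.15
ee_pos: [546.0, 222.8, 73.7]
eef_rot: [-180.0, -0.0, -174.7]
wrist_force: [-0.5, -0.6, -1.2]
gripper_width: 0.691
grasp_force: 32.9
```

```bash
python3 - <<'E'
from h import *
import pickle
s=env.get_state();print(s["ee_pos"],s["wrist_force"],s["moment"],s["gripper_width"])
c=grab("wrist");pickle.dump(c,open("w8.pkl","wb"));g=c["p"].mean(2)
for z in(21,42,47,68,128): print(z,proj(c,(504.5,219,z)).round(),proj(c,(504.5,249,z)).round())
u=int(proj(c,(504.5,219,68))[0])
print([int(k) for k in g[60:330:4,u]])
E
```

```text
[545.95631041 222.79097238  73.72859116] [-0.5002476  -0.61185664 -1.20447066] [-0.00674697  0.01063705  0.01918442] 0.6913367244975254
21 [317. 152.] [361. 156.]
42 [317. 157.] [365. 162.]
47 [317. 159.] [366. 163.]
68 [317. 165.] [372. 170.]
128 [316. 195.] [396. 202.]
[193, 136, 206, 212, 215, 212, 207, 206, 204, 197, 198, 198, 201, 206, 207, 205, 201, 198, 197, 195, 194, 174, 206, 62, 61, 65, 62, 62, 60, 90, 84, 54, 53, 51, 59, 54, 56, 56, 87, 87, 85, 85, 87, 85, 85, 58, 55, 56, 54, 48, 52, 87, 85, 83, 84, 82, 85, 50, 48, 51, 53, 53, 85, 84, 81, 85, 83, 83]
```

Request:
{"api": "arm_command", "payload": {
  "motion": [
    [[1,-0.2,-0.02,0.2,0,0,0],[1,-0.4,-0.04,0.1,0,0,0],[1,-0.5,-0.05,0,0,0,0],[1,-0.5,-0.05,0,0,0,0],[1,-0.5,-0.05,0,0,0,0],[1,-0.5,-0.04,0,0,0,0],[1,-0.4,-0.04,0,0,0,0],[1,-0.2,-0.02,-0.2,0,0,0],[1,0,0,-0.5,0,0,0],[1,0,0,-0.4,0,0,0]]
  ]
}}

```text
t: 19.03
ee_pos: [417.2, 210.7, 41.9]
eef_rot: [180.0, 0.0, -174.6]
wrist_force: [-0.0, 0.1, -1.3]
gripper_width: 0.695
grasp_force: 32.9
```

Request:
{"api": "arm_command", "payload": {
  "motion": [
    [[1,0,0,-0.4,0,0,0],[1,0,0,-0.4,0,0,0],[1,0,0,-0.3,0,0,0],[1,0,0,-0.2,0,0,0],[1,0,0,-0.15,0,0,0],[1,0,0,-0.1,0,0,0],[1,0,0,-0.05,0,0,0],[1,0,0,0,0,0,0],[1,0,0,0,0,0,0],[1,0,0,0,0,0,0]]
  ]
}}

```text
t: 19.87
ee_pos: [418.7, 210.7, -21.6]
eef_rot: [180.0, 0.1, -174.7]
wrist_force: [0.1, 0.5, -1.1]
gripper_width: 0.694
grasp_force: 32.8
```

```bash
python3 - <<'E'
from h import *
import pickle
s=env.get_state();print(s["t"],s["ee_pos"],s["eef_rot"],s["wrist_force"],s["moment"],s["gripper_width"])
c=grab("scene");pickle.dump(c,open("s9.pkl","wb"))
E
```

```text
19.8667 [418.71846263 210.72289665 -21.63428749] [ 1.79979320e+02  5.42718601e-02 -1.74699499e+02] [ 0.09374925  0.46629433 -1.07826372] [0.02206399 0.03445669 0.01633176] 0.6942599492787522
```

Only one tray is held, since there is no contact at −21.6. I'll lower the last 5 mm and release.

Request:
{"api": "arm_command", "payload": {
  "motion": [
    [[1,0,0,-0.06,0,0,0],[1,0,0,-0.05,0,0,0],[1,0,0,-0.03,0,0,0],[1,0,0,0,0,0,0],[-1,0,0,0,0,0,0],[-1,0,0,0,0,0,0],[-1,0,0,0,0,0,0],[-1,0,0,0,0,0,0],[-1,0,0,0.1,0,0,0],[-1,0,0,0.4,0,0,0]]
  ]
}}

```text
t: 20.75
ee_pos: [416.9, 209.8, -9.0]
eef_rot: [-179.9, -0.2, -174.7]
wrist_force: [-0.2, 0.2, 0.7]
gripper_width: 0.998
grasp_force: 0.0
```

Request:
{"api": "arm_command", "payload": {
  "motion": [
    [[-1,0,0,0.7,0,0,0],[-1,0,0,0.7,0,0,0],[-1,0.3,0.03,0.5,0,0,0],[-1,0.5,0.05,0.2,0,0,0],[-1,0.6,0.05,0,0,0,0],[-1,0.6,0.05,0,0,0,0],[-1,0.6,0.05,0,0,0,0],[-1,0.4,0.05,-0.3,0,0,0],[-1,0.2,0.02,-0.6,0,0,0],[-1,0,0,-0.6,0,0,0]]
  ]
}}

```text
t: 21.58
ee_pos: [549.9, 222.7, 16.6]
eef_rot: [179.9, 0.3, -174.8]
wrist_force: [-0.3, 0.5, 0.0]
gripper_width: 1.001
grasp_force: 0.0
```

Request:
{"api": "arm_command", "payload": {
  "motion": [
    [[-1,0,0,-0.2,0,0,0],[-1,0,0,-0.2,0,0,0],[-1,0,0,-0.15,0,0,0],[-1,0,0,-0.01,0,0,0],[-1,0,0,0,0,0,0],[1,0,0,0,0,0,0],[1,0,0,0,0,0,0],[1,0,0,0,0,0,0],[1,0,0,0,0,0,0],[1,0,0,0,0,0,0]]
  ]
}}

```text
t: 22.42
ee_pos: [547.1, 222.9, -4.9]
eef_rot: [180.0, 0.1, -174.7]
wrist_force: [-1.2, 0.4, 6.1]
gripper_width: 0.693
grasp_force: 33.7
```

Request:
{"api": "arm_command", "payload": {
  "motion": [
    [[1,0,0,0,0,0,0],[1,0,0,0,0,0,0],[1,0,0,0,0,0,0],[1,0,0,0.05,0,0,0],[1,0,0,0.1,0,0,0],[1,0,0,0.2,0,0,0],[1,0,0,0.4,0,0,0],[1,0,0,0.6,0,0,0],[1,0,0,0.7,0,0,0],[1,0,0,0.5,0,0,0]]
  ]
}}

```text
t: 23.25
ee_pos: [546.9, 222.7, 98.3]
eef_rot: [180.0, 0.1, -174.7]
wrist_force: [0.5, -0.2, -1.2]
gripper_width: 0.692
grasp_force: 32.9
```

```bash
python3 - <<'E'
from h import *
import pickle
s=env.get_state();print(s["t"],s["ee_pos"],s["eef_rot"],s["wrist_force"],s["gripper_width"])
E
```

```text
23.25 [546.87534136 222.74067077  98.2703984 ] [ 1.79969514e+02  1.02793071e-01 -1.74696002e+02] [ 0.51869743 -0.17221599 -1.21498571] 0.6920034379350181
```

Request:
{"api": "arm_command", "payload": {
  "motion": [
    [[1,-0.07,-0.5,0,0,0,0],[1,-0.07,-0.85,0,0,0,-0.005],[1,-0.07,-0.9,0,0,0,-0.005],[1,-0.07,-0.9,0,0,0,-0.005],[1,-0.07,-0.9,0,0,0,-0.005],[1,-0.07,-0.9,0,0,0,-0.005],[1,-0.07,-0.9,0,0,0,-0.0045],[1,-0.07,-0.9,0,0,0,0],[1,-0.07,-0.9,0,0,0,0],[1,-0.03,-0.6,0,0,0,0]]
  ]
}}

```text
t: 24.08
ee_pos: [518.8, -112.4, 96.3]
eef_rot: [-179.8, -0.0, 179.7]
wrist_force: [-0.2, -0.5, -0.4]
gripper_width: 0.69
grasp_force: 32.9
```

Request:
{"api": "arm_command", "payload": {
  "motion": [
    [[1,0,-0.4,0,0,0,0],[1,0,0,0,0,0,0],[1,0,0,0,0,0,0],[1,0,0,-0.2,0,0,0],[1,0,0,-0.3,0,0,0],[1,0,0,-0.3,0,0,0],[1,0,0,-0.2,0,0,0],[1,0,0,0,0,0,0],[1,0,0,0,0,0,0],[1,0,0,0,0,0,0]]
  ]
}}

```text
t: 24.92
ee_pos: [520.4, -122.7, 56.2]
eef_rot: [180.0, 0.0, -179.9]
wrist_force: [0.5, 0.1, -0.3]
gripper_width: 0.691
grasp_force: 32.9
```

```bash
python3 - <<'E'
from h import *
import pickle
s=env.get_state();print(s["t"],s["ee_pos"],s["eef_rot"],s["wrist_force"],s["gripper_width"])
E
```

```text
24.9167 [ 520.41249513 -122.73765195   56.19370377] [ 1.79994317e+02  3.80352762e-02 -1.79933838e+02] [ 0.50065843  0.0518381  -0.30394258] 0.6912471078962147
```

Request:
{"api": "arm_command", "payload": {
  "motion": [
    [[1,0,0,-0.2,0,0,0],[1,0,0,-0.3,0,0,0],[1,0,0,-0.3,0,0,0],[1,0,0,-0.25,0,0,0],[1,0,0,-0.15,0,0,0],[1,0,0,-0.1,0,0,0],[1,0,0,-0.05,0,0,0],[1,0,0,0,0,0,0],[1,0,0,0,0,0,0],[1,0,0,0,0,0,0]]
  ]
}}

```text
t: 25.75
ee_pos: [520.4, -123.5, 2.4]
eef_rot: [-180.0, 0.1, 180.0]
wrist_force: [-0.5, -0.4, -1.3]
gripper_width: 0.697
grasp_force: 32.9
```

Request:
{"api": "arm_command", "payload": {
  "motion": [
    [[1,0,0,-0.03,0,0,0],[1,0,0,-0.03,0,0,0],[1,0,0,-0.03,0,0,0],[1,0,0,-0.03,0,0,0],[1,0,0,0,0,0,0],[1,0,0,0,0,0,0],[1,0,0,0,0,0,0],[1,0,0,0,0,0,0],[1,0,0,0,0,0,0],[1,0,0,0,0,0,0]]
  ]
}}

```text
t: 26.58
ee_pos: [520.0, -123.4, -2.9]
eef_rot: [-180.0, 0.0, 180.0]
wrist_force: [0.2, -0.3, -0.8]
gripper_width: 0.693
grasp_force: 32.9
```

```bash
python3 - <<'E'
from h import *
import pickle
s=env.get_state();print(s["t"],s["ee_pos"],s["eef_rot"],s["wrist_force"],s["moment"],s["gripper_width"])
E
```

```text
26.5833 [ 519.95459184 -123.44372329   -2.87483572] [-1.79996549e+02  9.41569955e-04  1.79996890e+02] [ 0.16352548 -0.26780436 -0.78810999] [-0.01166905 -0.01666056 -0.02931641] 0.6928911184078603
```

Request:
{"api": "arm_command", "payload": {
  "motion": [
    [[1,0,0,-0.025,0,0,0],[1,0,0,-0.025,0,0,0],[1,0,0,0,0,0,0],[1,0,0,0,0,0,0],[1,0,0,0,0,0,0],[1,0,0,0,0,0,0],[1,0,0,0,0,0,0],[1,0,0,0,0,0,0],[1,0,0,0,0,0,0],[1,0,0,0,0,0,0]]
  ]
}}

```text
t: 27.42
ee_pos: [520.3, -123.5, -4.0]
eef_rot: [-180.0, 0.0, 180.0]
wrist_force: [-1.4, -0.1, 5.3]
gripper_width: 0.692
grasp_force: 33.7
```

Contact at the expected height, so it is seated. Release and rise.

Request:
{"api": "arm_command", "payload": {
  "motion": [
    [[-1,0,0,0,0,0,0],[-1,0,0,0,0,0,0],[-1,0,0,0,0,0,0],[-1,0,0,0,0,0,0],[-1,0,0,0.2,0,0,0],[-1,0,0,0.7,0,0,0],[-1,0,0,0.9,0,0,0],[-1,0,0,0.9,0,0,0],[-1,0,0,0.9,0,0,0],[-1,0,0,0.4,0,0,0]]
  ]
}}

```text
t: 28.25
ee_pos: [522.4, -123.9, 160.4]
eef_rot: [-179.9, 0.5, 180.0]
wrist_force: [1.0, 0.1, 0.6]
gripper_width: 0.997
grasp_force: 0.0
```

Request:
{"api": "arm_command", "payload": {
  "motion": [
    [[-1,0,0,0,0,0,0],[-1,0,0,0,0,0,0],[-1,0,0,0,0,0,0],[-1,0,0,0,0,0,0],[-1,0,0,0,0,0,0],[-1,0,0,0,0,0,0],[-1,0,0,0,0,0,0],[-1,0,0,0,0,0,0],[-1,0,0,0,0,0,0],[-1,0,0,0,0,0,0]]
  ]
}}

```text
t: 29.08
ee_pos: [519.9, -123.5, 155.0]
eef_rot: [-180.0, -0.0, 180.0]
wrist_force: [-0.7, -0.8, 0.1]
gripper_width: 1.001
grasp_force: 0.0
```

```bash
python3 - <<'E'
from h import *
import pickle
c=grab("wrist","pics/w10.png");pickle.dump(c,open("w10.pkl","wb"));g=c["p"].mean(2)
s=env.get_state();print(s["t"],s["ee_pos"],s["eef_rot"])
for x,y in((478,-92.5),(478,-152.5),(562,-92.5),(562,-152.5)):print(proj(c,(x,y,48)).round())
print(proj(c,(459,-122.5-83,68)),proj(c,(459,-122.5+83,68)))
for v in range(130,270,5):print(v,''.join(" .:-=+*#%@"[min(9,int(k//22))] for k in g[v,200:440:3]))
E
```

```text
29.1333 [ 519.91954349 -123.4440216   155.04391643] [-1.79996892e+02 -7.52639793e-03  1.79997052e+02]
[355. 142.]
[282. 142.]
[352. 236.]
[285. 236.]
[208.40368705 119.82014304] [428.58368946 119.65646865]
130 %%%####################-=--=-----------------------------%#####%#%%%%%%%%%%####*
135 %%%%%%%%%%%##*%%%%%%%%%%%=====------------------=====-%%%%%%%%%%%##***#+****####
140 %%%%%%%%%%%###%%%%%%%%%%#----::::::::::::::::::::::-=%%%%%%%%%%%%%##%%%#########
145 %%%%%%%%%%%%##%%%%%%%%%%%=-=::::::::::::::::::::::::-%%%%%%%%%%%%%####%*######*#
150 %%%%%%@%%%%%##+%%%%%%%%%%===::::::::::::::::::::::::-%%%%%%%%%%%%-############-#
155 %%#%#*#%%%%%##+%%%%%%%%%-===:::-----:-----::-----:::@%%%%%%%%%%%%-############*#
160 %%%%%%%%%%%%##+%%%%%%%%%====:::-----::----::-----:::%%%%%%%%%%%%%=##############
165 %%%##%%%%%%%##*%%%%%%%%%----:::-----::----::-----:::%%%%%%%%%%%%%+####+#########
170 %%%###%%%%%%##+%%%%%%%%-==-=::::::::::::::::::::::::%%%%%%%%%%%%%*#####=######%%
175 %%%###%%%%%%##=%%%%%%%%%----::::::::::::::::::::::::%%%%%%%%%%%%%#########*###*%
180 %%%#%%%%%%%%##+%##%%%%%-----:::-----::--
[... 785 characters left out ...]
################=*##
230 ######*##=****#+##-----------::::::.:.:::::::::::::-###########*##**+*######****
235 ########=--=+**++++=:::::::--::::::::::::::::::::::=###########=#*==---####*#**#
240 #######-----:=**:::::::::::::::::::::::::::::::::::::::::::::::=**:-----###%%%#+
245 ######------::--:::::::::::::::::::::::::::::::::::::::::::::::---:------###=##*
250 #####-------::--:::::::::::::::::::::::::::::::::::::::::::::::--::-------#+=*##
255 *##*--------::---::::::::::::::::::::::::::::::::::::::::::::::--::--------####*
260 **+---------::--:::::::::::::::::::::::::::::::::::::::::::::::--::---------##*+
265 ---...==+========-------------------------------------===================-...---
```

The tray is seated where predicted: cols 284–355, rows 139–237. I'll check that the pushing lane is clear of the blue tray.

```bash
python3 - <<'E'
import pickle
from h import *
c=pickle.load(open("top.pkl","rb"))
for u,v in((345,237),(333,251),(345,265),(358,248),(397,240),(415,250)):print((u,v),ray(c,u,v,15).round())
E
```

```text
(345, 237) [ 394. -150.   15.]
(333, 251) [ 343. -107.   15.]
(345, 265) [ 293. -150.   15.]
(358, 248) [ 355. -198.   15.]
(397, 240) [ 385. -340.   15.]
(415, 250) [ 349. -406.   15.]
```

Request:
{"api": "arm_command", "payload": {
  "motion": [
    [[1,-0.3,0,0,0,0,0],[1,-0.4,0,0,0,0,0],[1,-0.4,0,0,0,0,0],[1,-0.4,0,0,0,0,0],[1,-0.4,0,0,0,0,0],[1,-0.3,0,0,0,0,0],[1,-0.2,0,0,0,0,0],[1,0,0,0,0,0,0],[1,0,0,0,0,0,0],[1,0,0,0,0,0,0]]
  ]
}}

```text
t: 29.97
ee_pos: [425.2, -123.5, 155.3]
eef_rot: [-180.0, 0.1, -180.0]
wrist_force: [0.1, -0.1, 0.0]
gripper_width: -0.001
grasp_force: 0.0
```

Request:
{"api": "arm_command", "payload": {
  "motion": [
    [[1,0,0,-0.4,0,0,0],[1,0,0,-0.6,0,0,0],[1,0,0,-0.6,0,0,0],[1,0,0,-0.6,0,0,0],[1,0,0,-0.6,0,0,0],[1,0,0,-0.5,0,0,0],[1,0,0,-0.3,0,0,0],[1,0,0,-0.2,0,0,0],[1,0,0,0,0,0,0],[1,0.1,0,0,0,0,0]]
  ]
}}

```text
t: 30.8
ee_pos: [427.6, -123.4, 2.9]
eef_rot: [180.0, -0.1, 180.0]
wrist_force: [-0.2, 0.2, -0.8]
gripper_width: 0.001
grasp_force: 0.0
```

Request:
{"api": "arm_command", "payload": {
  "motion": [
    [[1,0.15,0,0,0,0,0],[1,0.15,0,0,0,0,0],[1,0.15,0,0,0,0,0],[1,0.15,0,0,0,0,0],[1,0.15,0,0,0,0,0],[1,0.15,0,0,0,0,0],[1,0.15,0,0,0,0,0],[1,0.15,0,0,0,0,0],[1,0.15,0,0,0,0,0],[1,0.15,0,0,0,0,0]]
  ]
}}

```text
t: 31.63
ee_pos: [486.0, -123.8, 3.0]
eef_rot: [-180.0, -0.3, 179.9]
wrist_force: [-4.5, -1.1, 4.0]
gripper_width: -0.003
grasp_force: 2.7
```

Request:
{"api": "arm_command", "payload": {
  "motion": [
    [[1,0.15,0,0,0,0,0],[1,0.15,0,0,0,0,0],[1,0.15,0,0,0,0,0],[1,0.15,0,0,0,0,0],[1,0.15,0,0,0,0,0],[1,0.15,0,0,0,0,0],[1,0.15,0,0,0,0,0],[1,0.15,0,0,0,0,0],[1,0.15,0,0,0,0,0],[1,0.15,0,0,0,0,0]]
  ]
}}

```text
t: 32.47
ee_pos: [541.2, -124.1, 2.5]
eef_rot: [180.0, -0.8, 179.9]
wrist_force: [-13.8, 0.3, 10.0]
gripper_width: 0.006
grasp_force: 6.8
```

Request:
{"api": "arm_command", "payload": {
  "motion": [
    [[1,0.08,0,0,0,0,0],[1,0.08,0,0,0,0,0],[1,0.06,0,0,0,0,0],[1,0.05,0,0,0,0,0],[1,0.03,0,0,0,0,0],[1,0.03,0,0,0,0,0],[1,0.03,0,0,0,0,0],[1,0.03,0,0,0,0,0],[1,0,0,0,0,0,0],[1,0,0,0,0,0,0]]
  ]
}}

```text
t: 33.3
ee_pos: [560.1, -124.3, 2.5]
eef_rot: [-180.0, -0.4, 179.9]
wrist_force: [-6.6, -1.4, 3.0]
gripper_width: 0.003
grasp_force: 3.2
```

Request:
{"api": "arm_command", "payload": {
  "motion": [
    [[1,0.025,0,0,0,0,0],[1,0.025,0,0,0,0,0],[1,0.025,0,0,0,0,0],[1,0.025,0,0,0,0,0],[1,0.025,0,0,0,0,0],[1,0,0,0,0,0,0],[1,0,0,0,0,0,0],[1,0,0,0,0,0,0],[1,0,0,0,0,0,0],[1,0,0,0,0,0,0]]
  ]
}}

```text
t: 34.13
ee_pos: [561.8, -124.2, 2.1]
eef_rot: [180.0, -0.8, 179.9]
wrist_force: [-10.5, -0.4, 5.3]
gripper_width: 0.001
grasp_force: 2.4
```

Request:
{"api": "arm_command", "payload": {
  "motion": [
    [[1,0.04,0,0,0,0,0],[1,0.04,0,0,0,0,0],[1,0.04,0,0,0,0,0],[1,0.04,0,0,0,0,0],[1,0.04,0,0,0,0,0],[1,0,0,0,0,0,0],[1,0,0,0,0,0,0],[1,0,0,0,0,0,0],[1,0,0,0,0,0,0],[1,0,0,0,0,0,0]]
  ]
}}

```text
t: 34.97
ee_pos: [560.4, -124.0, 0.2]
eef_rot: [179.9, -1.9, 179.8]
wrist_force: [-23.0, -0.6, 9.0]
gripper_width: 0.0
grasp_force: 2.1
```

At the stop with 23 N. Back off and check that it stays in.

Request:
{"api": "arm_command", "payload": {
  "motion": [
    [[1,-0.2,0,0,0,0,0],[1,-0.3,0,0,0,0,0],[1,-0.4,0,0,0,0,0],[1,-0.4,0,0,0,0,0],[1,-0.5,0,0,0,0,0],[1,-0.5,0,0,0,0,0],[1,-0.5,0,0.2,0,0,0],[1,-0.4,0,0.5,0,0,0],[1,0,0,0.6,0,0,0],[1,0,0,0.6,0,0,0]]
  ]
}}

```text
t: 35.8
ee_pos: [448.6, -123.4, 79.9]
eef_rot: [180.0, 0.0, 180.0]
wrist_force: [1.2, 0.7, -0.3]
gripper_width: -0.001
grasp_force: 0.0
```

Request:
{"api": "arm_command", "payload": {
  "motion": [
    [[1,0,0,0.8,0,0,0],[1,0,0,0.8,0,0,0],[1,0,0,0.5,0,0,0],[1,0,0,0,0,0,0],[1,0,0,0,0,0,0],[1,0,0,0,0,0,0],[1,0,0,0,0,0,0],[1,0,0,0,0,0,0],[1,0,0,0,0,0,0],[1,0,0,0,0,0,0]]
  ]
}}

```text
t: 36.63
ee_pos: [448.2, -123.4, 162.4]
eef_rot: [180.0, -0.1, 180.0]
wrist_force: [0.4, 0.7, 0.4]
gripper_width: 0.002
grasp_force: 0.0
```

```bash
python3 - <<'E'
from h import *
import pickle
s=env.get_state();print(s["t"],s["ee_pos"],s["eef_rot"])
c=grab("wrist");pickle.dump(c,open("w11.pkl","wb"));g=c["p"].mean(2)
c2=pickle.load(open("scene.pkl","rb"));d=grab("scene")
for x in(459,560,574):print(x,proj(c,(x,-122.5-83,68)).round(),proj(c,(x,-122.5+83,68)).round())
# drawer-closed check: compare scene front area to the start
x0,y0=320,200
df=np.abs(d["p"].astype(int)-c2["p"]).mean(2)
for v in range(195,250,3):print(v,''.join(" .:-=+*#%@"[min(9,int(k//12))] for k in df[v,315:400]))
E
```

```text
36.6333 [ 448.21370696 -123.35067127  162.36374295] [ 1.79980085e+02 -8.61512634e-02  1.79995018e+02]
459 [219. 207.] [418. 207.]
560 [229. 312.] [408. 311.]
574 [230. 325.] [407. 324.]
195 #@@@@@%@@@@@@@@@@@@@@@@@@@@@@@@+.:::::::.:::::::::.::.::::::::::::............    ...
198 @@ :-@@@@@@@@@@@@@@@@@@@@@@@@@@#.:::.:.::::::.::::::::::.::::::::::.:::.......    ...
201 @@%%@@@@@%@@@@@@@@@@@@@@@@@@@@@@@ .:..::::::::.::.:::::::::.:::.:.:.:::::::::........
204 .%@@@@@@@@@@***@@@@@@@@@*:. *@@@@@#%@@@=.:::::::::::::.:.::::.::::..... .:::::::::...
207 ::.--:#@@@@#**%@%#**#@ .:@@@@@@@@@###%-.:.::::::.:::::::::...           ..::::::.::::
210 ....:::=@#@@*++*=:=+%*#+**%@@@@@@@@% .:::::.::::::::::::....              ..::::::...
213 :::::.::=@#+=++*+++***+++#@%#+++--.:::.::::::::::::.:::.....              ...::::....
216 :::...::+%++: .=+***+++=. ::::.*%= ...::::::::::.:::::.::.....          ....::.......
219 ::::::::::*@=. :-= . ::: .......::::=%=: ....::..::::::::::...............::.........
222 :::::::.::..+*+- *#@@@%#-.=......... -::::*%+: ..:::::::::::::::::::::::::.........::
225 :.:::....  .:::+-::::.+-    ..: :...........:::=%=: ..::::::::..::::::...........::::
228 .::..  -:  ==::......=@%-..- -:. .:::-. .........::::#@+: ..::::.::::..........::::::
231 :... :.:-:::::::: -%@%=-:.. =-  :-  . :::.:   ... ::::..:.=%+: ...:..........::::::::
234 -:- ::-::..   . #@@= =#*%@#+-.  .-=  .-=. =@@*: .::::::::::.  .............::::::::::
237 +++++=- :::: #@@@%@@@@%@% -*=#@#=+=..-@@* ..+#@@@@+: ::::.     .........:::::.:::::::
240 %***#%%%#*-+%@@%##=*@@@@@@@*%#**  +*%@*-.:::  -.+##@@@@%@%- . .......:::::::.::::::.:
243 ++%@@@%**+++++++*#%%****#@@@@@@@@@@@...::::-   ....:-:==:..:+:.....:.....::::::::::.:
246 ###%@@@@@@@@@*-++++**#**%#***#@#%#*++.:::::::::::::. :++-..:.....:::::.:::::..:.:::::
249 :++**+++*#%@@@@@%#***+++++*%@@@#*+++++++++.::.:::. :+*..::.::::::::.:::.::.:::::.::::
```

```bash
python3 - <<'E'
from h import *
import pickle
c=pickle.load(open("w11.pkl","rb"));g=c["p"].mean(2)
print([(v,int(g[v,250:270].mean()),int(g[v,370:390].mean())) for v in range(196,345,4)])
c2=pickle.load(open("scene.pkl","rb"));d=grab("scene")
for x in(572,574,580):print(proj(d,(x,-122.5,68)),proj(d,(x,-180,68)))
a=proj(d,(573,-90,75));print(a)
for u in(345,365):print(u,[(v,int(c2["p"][v,u].mean()),int(d["p"][v,u].mean())) for v in range(208,246,2)])
E
```

```text
[(196, 79, 82), (200, 76, 82), (204, 78, 81), (208, 82, 84), (212, 85, 115), (216, 84, 109), (220, 103, 166), (224, 106, 169), (228, 103, 163), (232, 106, 163), (236, 118, 162), (240, 122, 162), (244, 128, 159), (248, 123, 160), (252, 167, 164), (256, 160, 159), (260, 161, 157), (264, 162, 158), (268, 161, 159), (272, 155, 156), (276, 133, 154), (280, 150, 155), (284, 147, 153), (288, 157, 153), (292, 154, 152), (296, 55, 113), (300, 51, 59), (304, 47, 46), (308, 30, 30), (312, 29, 28), (316, 28, 28), (320, 27, 26), (324, 26, 25), (328, 25, 24), (332, 24, 23), (336, 23, 22), (340, 22, 22), (344, 21, 20)]
[350.89931093 219.92413821] [367.8143443  229.06912709]
[351.26269981 219.48781079] [368.16849771 228.61582731]
[352.34880069 218.18371037] [369.22692073 227.26109546]
[341.91808835 213.19982798]
345 [(208, 189, 32), (210, 189, 32), (212, 151, 33), (214, 124, 64), (216, 98, 73), (218, 87, 73), (220, 55, 73), (222, 59, 72), (224, 92, 124), (226, 89, 70), (228, 76, 107), (230, 183, 132), (232, 157, 195), (234, 188, 184), (236, 191, 126), (238, 193, 89), (240, 175, 99), (242, 204, 85), (244, 178, 65)]
365 [(208, 189, 213), (210, 188, 212), (212, 189, 213), (214, 190, 214), (216, 190, 214), (218, 191, 214), (220, 189, 214), (222, 182, 206), (224, 105, 123), (226, 178, 71), (228, 101, 72), (230, 95, 71), (232, 94, 70), (234, 100, 71), (236, 99, 92), (238, 83, 211), (240, 119, 213), (242, 186, 211), (244, 189, 209)]
```

The drawer stays in. Next, the top tray.

Request:
{"api": "arm_command", "payload": {
  "motion": [
    [[-1,0,0.5,0,0,0,0],[-1,0,0.8,0,0,0,0.005],[-1,0,0.9,0,0,0,0.005],[-1,0,0.9,0,0,0,0.005],[-1,-0.05,0.9,0,0,0,0.005],[-1,-0.1,0.9,0,0,0,0.005],[-1,-0.15,0.9,0,0,0,0.0045],[-1,-0.15,0.9,0,0,0,0],[-1,-0.15,0.9,0,0,0,0],[-1,-0.1,0.7,0,0,0,0]]
  ]
}}

```text
t: 37.62
ee_pos: [419.5, 212.0, 163.2]
eef_rot: [179.9, 0.0, -174.5]
wrist_force: [-0.0, 0.1, 0.4]
gripper_width: 1.003
grasp_force: 0.0
```

Request:
{"api": "arm_command", "payload": {
  "motion": [
    [[-1,-0.05,0.05,0,0,0,0],[-1,0,0,-0.4,0,0,0],[-1,0,0,-0.5,0,0,0],[-1,0,0,-0.5,0,0,0],[-1,0,0,-0.5,0,0,0],[-1,0,0,-0.3,0,0,0],[-1,0,0,0,0,0,0],[-1,0,0,0,0,0,0],[-1,0,0,0,0,0,0],[-1,0,0,0,0,0,0]]
  ]
}}

```text
t: 38.45
ee_pos: [419.4, 210.8, 76.1]
eef_rot: [180.0, 0.1, -174.7]
wrist_force: [0.5, -0.2, -1.1]
gripper_width: 1.003
grasp_force: 0.0
```

```bash
python3 - <<'E'
from h import *
s=env.get_state();print(s["t"],s["ee_pos"],s["eef_rot"])
E
```

```text
38.45 [419.39464537 210.82514799  76.08773902] [ 1.79954362e+02  1.20031018e-01 -1.74712974e+02]
```

Request:
{"api": "arm_command", "payload": {
  "motion": [
    [[-1,-0.02,0,-0.4,0,0,0],[-1,0,0,-0.5,0,0,0],[-1,0,0,-0.5,0,0,0],[-1,0,0,-0.5,0,0,0],[-1,0,0,-0.4,0,0,0],[-1,0,0,-0.25,0,0,0],[-1,0,0,0,0,0,0],[1,0,0,0,0,0,0],[1,0,0,0,0,0,0],[1,0,0,0,0,0,0]]
  ]
}}

```text
t: 39.28
ee_pos: [418.6, 211.0, -25.7]
eef_rot: [179.9, 0.1, -174.7]
wrist_force: [0.8, 0.1, 1.2]
gripper_width: 0.69
grasp_force: 33.1
```

Request:
{"api": "arm_command", "payload": {
  "motion": [
    [[1,0,0,0,0,0,0],[1,0,0,0,0,0,0],[1,0,0,0,0,0,0],[1,0,0,0,0,0,0],[1,0,0,0,0,0,0],[1,0,0,0.1,0,0,0],[1,0,0,0.2,0,0,0],[1,0,0,0.5,0,0,0],[1,0,0,0.6,0,0,0],[1,0,0,0.6,0,0,0]]
  ]
}}

```text
t: 40.12
ee_pos: [417.1, 210.2, 54.2]
eef_rot: [-180.0, -0.1, -174.7]
wrist_force: [0.7, 0.7, -1.0]
gripper_width: 0.697
grasp_force: 32.8
```

```bash
python3 - <<'E'
from h import *
s=env.get_state();print(s["t"],s["ee_pos"],s["eef_rot"],s["wrist_force"])
E
```

```text
40.1167 [417.119259   210.16110576  54.15493416] [-1.79962156e+02 -7.59775837e-02 -1.74694669e+02] [ 0.74245087  0.71355243 -0.99011737]
```

Request:
{"api": "arm_command", "payload": {
  "motion": [
    [[1,0.2,0.02,0,0,0,0],[1,0.4,0.04,0,0,0,0],[1,0.5,0.05,0,0,0,0],[1,0.5,0.05,0,0,0,0],[1,0.5,0.05,0,0,0,0],[1,0.5,0.04,0,0,0,0],[1,0.4,0.03,0,0,0,0],[1,0.2,0.02,0,0,0,0],[1,0,0,-0.2,0,0,0],[1,0,0,-0.4,0,0,0]]
  ]
}}

```text
t: 40.95
ee_pos: [546.5, 223.0, 29.7]
eef_rot: [179.9, 0.1, -174.7]
wrist_force: [-0.2, -0.6, -2.1]
gripper_width: 0.691
grasp_force: 32.9
```

Request:
{"api": "arm_command", "payload": {
  "motion": [
    [[1,0,0,-0.4,0,0,0],[1,0,0,-0.1,0,0,0],[1,0,0,0,0,0,0],[1,0,0,0,0,0,0],[1,0,0,0,0,0,0],[1,0,0,0,0,0,0],[1,0,0,0,0,0,0],[1,0,0,0,0,0,0],[1,0,0,0,0,0,0],[1,0,0,0,0,0,0]]
  ]
}}

```text
t: 41.78
ee_pos: [545.9, 222.6, 9.3]
eef_rot: [180.0, 0.0, -174.7]
wrist_force: [0.1, -0.1, -1.8]
gripper_width: 0.696
grasp_force: 32.8
```

```bash
python3 - <<'E'
from h import *
s=env.get_state();print(s["t"],s["ee_pos"],s["eef_rot"],s["wrist_force"])
E
```

```text
41.7833 [545.87717691 222.576874     9.34073256] [ 1.79996080e+02  2.25890343e-02 -1.74697763e+02] [ 0.11775128 -0.14532493 -1.81346022]
```

Request:
{"api": "arm_command", "payload": {
  "motion": [
    [[1,0.025,0.01,-0.06,0,0,0],[1,0,0,-0.06,0,0,0],[1,0,0,-0.06,0,0,0],[1,0,0,-0.06,0,0,0],[1,0,0,-0.05,0,0,0],[1,0,0,-0.04,0,0,0],[1,0,0,-0.03,0,0,0],[1,0,0,-0.02,0,0,0],[1,0,0,0,0,0,0],[1,0,0,0,0,0,0]]
  ]
}}

```text
t: 42.62
ee_pos: [546.5, 222.9, -4.7]
eef_rot: [-180.0, -0.0, -174.7]
wrist_force: [-3.8, -2.2, 8.5]
gripper_width: 0.693
grasp_force: 33.9
```

Request:
{"api": "arm_command", "payload": {
  "motion": [
    [[-1,0,0,0,0,0,0],[-1,0,0,0,0,0,0],[-1,0,0,0,0,0,0],[-1,0,0,0,0,0,0],[-1,0,0,0.2,0,0,0],[-1,0,0,0.7,0,0,0],[-1,0,0,0.9,0,0,0],[-1,0,0,0.9,0,0,0],[-1,0,0,0.9,0,0,0],[-1,0,0,0.9,0,0,0]]
  ]
}}

```text
t: 43.45
ee_pos: [546.4, 222.8, 176.2]
eef_rot: [180.0, 0.0, -174.7]
wrist_force: [1.1, -0.4, -0.3]
gripper_width: 1.001
grasp_force: 0.0
```

Request:
{"api": "arm_command", "payload": {
  "motion": [
    [[-1,-0.2,0,0.2,0,0,0],[-1,-0.2,0,0,0,0,0],[-1,0,0,0,0,0,0],[-1,0,0,0,0,0,0],[-1,0,0,0,0,0,0],[-1,0,0,0,0,0,0],[-1,0,0,0,0,0,0],[-1,0,0,0,0,0,0],[-1,0,0,0,0,0,0],[-1,0,0,0,0,0,0]]
  ]
}}

```text
t: 44.28
ee_pos: [530.8, 222.9, 181.6]
eef_rot: [-180.0, -0.0, -174.7]
wrist_force: [0.0, 0.5, 0.9]
gripper_width: 1.002
grasp_force: 0.0
```

```bash
python3 - <<'E'
from h import *
import pickle
s=env.get_state();print(s["t"],s["ee_pos"],s["eef_rot"])
c=grab("wrist","pics/w12.png");g=c["p"].mean(2)
R=Rn.from_euler('z',5.4,degrees=True).as_matrix()
for z in(47,26):
  for a,b in((-42,-30),(-42,30),(42,-30),(42,30)):print(z,proj(c,np.array([546.3,223,z])+R@[a,b,0]).round())
for v in range(130,230,4):print(v,''.join(" .:-=+*#%@"[min(9,int(k//22))] for k in g[v,250:400:2]))
d=grab("scene");c2=pickle.load(open("scene.pkl","rb"))
cv2.imwrite("pics/s12.png",d["p"][:,:,::-1])
for u in(345,355,365,375):print(u,[(v,int(c2["p"][v,u].mean()),int(d["p"][v,u].mean())) for v in range(214,246,2)])
E
```

```text
44.2833 [530.7655485  222.91749632 181.62457096] [-1.79989037e+02 -2.36472954e-02 -1.74696561e+02]
47 [283. 155.]
47 [348. 155.]
47 [286. 240.]
47 [346. 240.]
26 [285. 152.]
26 [347. 152.]
26 [288. 232.]
26 [345. 232.]
130 --------------------------##%#%#########*=********%######*####++*******####
134 ---------------------------#%%#=#######+*********#%###*+****#+*#*******####
138 ------------------------------#########**********#-#******************#####
142 ------------------------------+##############*#**%%-##****************###**
146 --------------------------------%########=*******####++*****#########*##-=+
150 -------------------.::..:.::::.:.:::::::::::::::#######*****#*%####***##**+
154 ------------------.::::::::::.:::::::::::::::::::-#########****#*****######
158 ------------------:::::::::::::::::===---======---%####%#**-*+*******######
162 ------------------:.::::::::::::::::===++++++++-:=*####*******+******##%##%
166 ------------------:.:-------:::-----===+######*=:=-*****************#*-*###
170 ------------------:.::------:::------::=######*=:=+********#####-****+*=***
1
[... 1474 characters left out ...]
 89, 65), (226, 55, 66), (228, 63, 71), (230, 100, 97), (232, 91, 76), (234, 124, 97), (236, 165, 58), (238, 183, 159), (240, 181, 193), (242, 185, 201), (244, 181, 203)]
365 [(214, 190, 204), (216, 190, 204), (218, 191, 205), (220, 189, 203), (222, 182, 197), (224, 105, 114), (226, 178, 65), (228, 101, 66), (230, 95, 66), (232, 94, 66), (234, 100, 66), (236, 99, 86), (238, 83, 201), (240, 119, 202), (242, 186, 201), (244, 189, 199)]
375 [(214, 38, 44), (216, 109, 120), (218, 129, 141), (220, 189, 203), (222, 190, 204), (224, 189, 203), (226, 191, 205), (228, 164, 179), (230, 110, 103), (232, 134, 66), (234, 93, 81), (236, 100, 95), (238, 97, 83), (240, 95, 69), (242, 83, 86), (244, 88, 98)]
```

The stack looks right, but the front face looks changed, so I'll check numerically whether the drawer is out, using the top camera.

```bash
python3 - <<'E'
from h import *
import pickle
t0=pickle.load(open("top.pkl","rb"));t=grab("top");pickle.dump(t,open("t13.pkl","wb"))
for x in(456,572):print(x,proj(t,(x,-122.5+83,68)),proj(t,(x,-122.5-83,68)))
a,b=t0["p"].mean(2),t["p"].mean(2)
for v in range(176,232,2):print(v,''.join(" .:-=+*#%@"[min(9,int(k//24))] for k in a[v,305:375]),''.join(" .:-=+*#%@"[min(9,int(k//24))] for k in b[v,305:375]))
E
```

```text
456 [314.9934903  219.43061213] [361.82375908 219.76277998]
572 [315.19798991 186.85057595] [361.74126047 187.21152079]
176 ++**++++**************************************+==========+***+*******# ++*****+*#************************************+==========************#
178 *******+******************************************++*********+****+*## *******+*#***********************#********####****+*****************##
180 *******+*****************************************************+******** #******+*#**************************#**********##*#**********+##***#**
182 +-+****+**+**************************************************+*****+## +=******************#*#***#####**######***####***#***********+#####+##
184 +=****++***************************************************+*+*+###### +=****++##**#**#*****###***##########*###*******#*##*******+*+#*######
186 +++****+---===-==========+++++++++++++++++++++======+++++====+###***## *******+---------------------------------------==============+########
188 ++=*******++++=+++++++++=-======--===-----::::------::-----****##***## +++***###*******+++*++++++***
[... 2407 characters left out ...]
*#*++**********+++**++++**********+=##*+***## *+#*****#****+#*****#***+*#*****#***************+#*######**++###****##
224 ++****#****++=***###***++***********++****#***+++***********+*######## ++#**###****++##*###****+*#******#**++#*####****+*#*****#****#########
226 *****+++***+*******+**++*****++=***+*****++***+***##**********###***## ******++#**+*******+#*++******++*#*+###**********#####*###****####**##
228 *****+++#*+***+**+++*++***+**+++**#*###**++******##**++**+######*++*## *******+#*+*******+***+*******+*#######********####*****#*######***###
230 ++**+**#***+++**+******+++**+*******++#*+*******+*******##**+*#*****## ++**+####***++##+##*****++#*+#***#**+*#*+###******#**######**##**#####
```

The top view shows the drawer out again with the tray still seated, so it never latched. I'll push again, higher and harder, and watch the force.

Request:
{"api": "arm_command", "payload": {
  "motion": [
    [[1,-0.25,-0.5,0,0,0,0],[1,-0.28,-0.85,0,0,0,-0.005],[1,-0.28,-0.9,0,0,0,-0.005],[1,-0.28,-0.9,0,0,0,-0.005],[1,-0.28,-0.9,0,0,0,-0.005],[1,-0.28,-0.9,0,0,0,-0.005],[1,-0.28,-0.9,0,0,0,-0.0045],[1,-0.28,-0.9,0,0,0,0],[1,-0.28,-0.9,0,0,0,0],[1,-0.1,-0.9,0,0,0,0]]
  ]
}}

```text
t: 45.27
ee_pos: [425.2, -120.6, 182.2]
eef_rot: [-180.0, -0.0, 180.0]
wrist_force: [0.9, -0.6, 0.2]
gripper_width: -0.002
grasp_force: 0.0
```

Request:
{"api": "arm_command", "payload": {
  "motion": [
    [[1,0,-0.1,-0.2,0,0,0],[1,0,0,-0.6,0,0,0],[1,0,0,-0.7,0,0,0],[1,0,0,-0.7,0,0,0],[1,0,0,-0.7,0,0,0],[1,0,0,-0.7,0,0,0],[1,0,0,-0.5,0,0,0],[1,0,0,-0.2,0,0,0],[1,0,0,0,0,0,0],[1,0,0,0,0,0,0]]
  ]
}}

```text
t: 46.1
ee_pos: [427.7, -123.0, 10.2]
eef_rot: [-180.0, 0.0, 180.0]
wrist_force: [-0.0, -0.3, -0.3]
gripper_width: 0.001
grasp_force: 0.0
```

Request:
{"api": "arm_command", "payload": {
  "motion": [
    [[1,0.15,0,0,0,0,0],[1,0.15,0,0,0,0,0],[1,0.15,0,0,0,0,0],[1,0.15,0,0,0,0,0],[1,0.17,0,0,0,0,0],[1,0.17,0,0,0,0,0],[1,0.17,0,0,0,0,0],[1,0.17,0,0,0,0,0],[1,0.17,0,0,0,0,0],[1,0.17,0,0,0,0,0]]
  ]
}}

```text
t: 46.93
ee_pos: [489.4, -123.4, 9.7]
eef_rot: [-180.0, -0.4, 179.9]
wrist_force: [-5.3, -1.8, 4.6]
gripper_width: -0.001
grasp_force: 2.9
```

Request:
{"api": "arm_command", "payload": {
  "motion": [
    [[1,0.17,0,0,0,0,0],[1,0.17,0,0,0,0,0],[1,0.17,0,0,0,0,0],[1,0.17,0,0,0,0,0],[1,0.17,0,0,0,0,0],[1,0.17,0,0,0,0,0],[1,0.17,0,0,0,0,0],[1,0.17,0,0,0,0,0],[1,0.17,0,0,0,0,0],[1,0,0,0,0,0,0]]
  ]
}}

```text
t: 47.77
ee_pos: [547.8, -123.8, 9.1]
eef_rot: [-180.0, -0.7, 179.9]
wrist_force: [-7.7, -0.5, 4.1]
gripper_width: 0.003
grasp_force: 4.2
```

```bash
python3 - <<'E'
from h import *
s=env.get_state();print(s["t"],s["ee_pos"],s["eef_rot"],s["wrist_force"],s["moment"])
d=grab("scene")
for v in range(196,250,3):print(v,''.join(" .:-=+*#%@"[min(9,int(k//24))] for k in d["p"][v,315:400].mean(1)))
E
```

```text
47.7667 [ 547.82811417 -123.78215386    9.09228019] [-179.98690922   -0.69373618  179.92834394] [-7.68692111 -0.5257144   4.10040424] [-0.22400462  1.62963496 -0.00258246]
196 #%%##*%*#%%%%%##%@%%%*:....:--:::::------:::::...-%%%%%%%%%%%%%%%%%#++=======-.   .==
199 %%%##%%%%#%%%%%@@#=:+-............::--:::........+%%%%%%%%%%%%%%%%%%%%%%%#++==--:.-==
202 %%%%%##%*+###%%*-:--:............................%%%%%%%%%%%%%%%%%%%%%%%%%%%%%%*++===
205 %%%%%***%%%#+-:...:::...........................*%%%%%%%%%%%##++==--:.=+++*%%%%%%%##%
208 #%%%%#%%%%%#+++-...............................:%%%%%%%%%*+-.........     .%%%%%%%%%*
211 #*%#####*+#*=#%%%+.....:........................-#%%%%%%*+=:              :+*%%%%%+==
214 %%%%%%%%%%%*+======:...-:......................:-===#%%%*++-..............+++%%%+====
217 %%%%*%%%%%#+========-:.....................:-:::::::::-===++++=:::....:-+++*%#=======
220 #%#%%%%%%%%*+========-::::.............:-:...:::.:-==:-==%%%%%%********##%%*========+
223 %#%@@@@%%%%%+========--::::........................:====+%%%%%%%%%%%%%%%%+========+%%
226 %%%%##%%%%%%%%%*++========-::-:-:............::::-=====+#%%%%%%%%%%%%%#+=======+%%%%%
229 %@@%%#%@@@@%%%@@*==========---:--....:::-==================++##%%%%%*=======-+%%%%%%%
232 #%%%%%%##%%%%%%%%*++=========----:-==--:::::::-======+%%#*+=====++=========+###%%%%%%
235 %%%%%%%%#%@@@@%%%%@*======================--:::=========*%%%+============+%%%%%##%%%%
238 %%#**%%%%%##%%%%#+==========================================--========+%%##%%%%%%%%%%
241 @%%%%%%@@@%%%@*============================================--=======+%%%%%%%%%%%%%%#%
244 %%%%%####%%+=========================================--===+-======%%%#%%%%%%%%#%#%%%%
247 %%%%@%%##+================================+%*+=====%*+=====#%%*+#%#%%%%%#%%%%%%%%%%%%
```

Request:
{"api": "arm_command", "payload": {
  "motion": [
    [[1,0.08,0,0,0,0,0],[1,0.08,0,0,0,0,0],[1,0.08,0,0,0,0,0],[1,0.08,0,0,0,0,0],[1,0.08,0,0,0,0,0],[1,0.08,0,0,0,0,0],[1,0.08,0,0,0,0,0],[1,0.08,0,0,0,0,0],[1,0,0,0,0,0,0],[1,0,0,0,0,0,0]]
  ]
}}

```text
t: 48.65
ee_pos: [561.9, -123.7, 8.1]
eef_rot: [179.9, -2.0, 179.8]
wrist_force: [-25.7, -0.1, 15.6]
gripper_width: 0.002
grasp_force: 1.2
```

```bash
python3 - <<'E'
from h import *
s=env.get_state();print(s["t"],s["ee_pos"],s["eef_rot"],s["wrist_force"],s["moment"])
E
```

```text
48.65 [ 561.93703577 -123.72786348    8.10693524] [179.92674791  -1.96856924 179.81530213] [-25.74565354  -0.06014516  15.55486481] [-0.0581718   4.47697946 -0.07504464]
```

The force and moment show that the upright finger also bears on the cleaner's fixed front edge above the panel. The panel is flush when shut, so the finger can't push it past 0. I'll back off, tilt the fingertips forward and push with the tips only.

Request:
{"api": "arm_command", "payload": {
  "motion": [
    [[1,-0.4,0,0,0,0,0],[1,-0.4,0,0,0,0,0],[1,-0.3,0,0,0,-0.02,0],[1,0,0,0,0,-0.02,0],[1,0,0,0,0,-0.02,0],[1,0,0,0,0,-0.02,0],[1,0,0,0,0,-0.02,0],[1,0,0,0,0,0,0],[1,0,0,0,0,0,0],[1,0,0,0,0,0,0]]
  ]
}}

```text
t: 49.48
ee_pos: [533.3, -123.6, 11.5]
eef_rot: [179.8, 17.2, 179.9]
wrist_force: [-5.5, 0.3, -3.9]
gripper_width: -0.001
grasp_force: 2.4
```

```bash
python3 - <<'E'
from h import *
s=env.get_state();print(s["t"],s["ee_pos"],s["eef_rot"],s["wrist_force"],s["moment"])
E
```

```text
49.4833 [ 533.34836525 -123.57434924   11.49350278] [179.82100575  17.174067   179.9473445 ] [-5.47085384  0.33262484 -3.90849158] [0.05311862 1.66622611 0.04545421]
```

Request:
{"api": "arm_command", "payload": {
  "motion": [
    [[1,0.15,0,0,0,0,0],[1,0.15,0,0,0,0,0],[1,0.15,0,0,0,0,0],[1,0.15,0,0,0,0,0],[1,0.15,0,0,0,0,0],[1,0.12,0,0,0,0,0],[1,0.12,0,0,0,0,0],[1,0.1,0,0,0,0,0],[1,0.1,0,0,0,0,0],[1,0,0,0,0,0,0]]
  ]
}}

```text
t: 50.32
ee_pos: [580.6, -123.9, 11.4]
eef_rot: [179.9, 17.1, 180.0]
wrist_force: [-8.7, -0.9, -0.6]
gripper_width: -0.003
grasp_force: 4.0
```

Request:
{"api": "arm_command", "payload": {
  "motion": [
    [[1,0.05,0,0,0,0,0],[1,0.05,0,0,0,0,0],[1,0.05,0,0,0,0,0],[1,0.05,0,0,0,0,0],[1,0,0,0,0,0,0],[1,0,0,0,0,0,0],[1,0,0,0,0,0,0],[1,0,0,0,0,0,0],[1,0,0,0,0,0,0],[1,0,0,0,0,0,0]]
  ]
}}

```text
t: 51.15
ee_pos: [580.6, -123.9, 10.2]
eef_rot: [179.8, 16.3, 179.9]
wrist_force: [-23.1, 0.5, 14.6]
gripper_width: -0.002
grasp_force: 11.0
```

```bash
python3 - <<'E'
from h import *
s=env.get_state();print(s["t"],s["ee_pos"],s["eef_rot"],s["wrist_force"],s["moment"])
E
```

```text
51.15 [ 580.56632235 -123.93905655   10.21509371] [179.81005994  16.29416843 179.88160848] [-23.12305549   0.52663627  14.60620261] [6.44630833e-02 3.85893353e+00 3.84247747e-03]
```

Request:
{"api": "arm_command", "payload": {
  "motion": [
    [[1,-0.2,0,0,0,0,0],[1,-0.3,0,0,0,0,0],[1,-0.4,0,0,0,0,0],[1,-0.4,0,0,0,0,0],[1,-0.2,0,0,0,0,0],[1,0,0,0,0,0,0],[1,0,0,0,0,0,0],[1,0,0,0,0,0,0],[1,0,0,0,0,0,0],[1,0,0,0,0,0,0]]
  ]
}}

```text
t: 51.98
ee_pos: [534.6, -124.2, 14.5]
eef_rot: [179.9, 17.6, -180.0]
wrist_force: [0.6, 0.3, 0.3]
gripper_width: 0.001
grasp_force: 0.0
```

Request:
{"api": "arm_command", "payload": {
  "motion": [
    [[1,0,0,0,0,0,0],[1,0,0,0,0,0,0],[1,0,0,0,0,0,0],[1,0,0,0,0,0,0],[1,0,0,0,0,0,0],[1,0,0,0,0,0,0],[1,0,0,0,0,0,0],[1,0,0,0,0,0,0],[1,0,0,0,0,0,0],[1,0,0,0,0,0,0]]
  ]
}}

```text
t: 52.82
ee_pos: [533.2, -124.2, 14.3]
eef_rot: [179.9, 17.5, 180.0]
wrist_force: [0.2, -0.3, 0.2]
gripper_width: -0.003
grasp_force: 0.0
```

No force for over 1 s, so it is latched. I'll retreat and verify with the top and scene cameras.

Request:
{"api": "arm_command", "payload": {
  "motion": [
    [[1,-0.5,0,0,0,0,0],[1,-0.5,0,0.2,0,0,0],[1,-0.3,0.3,0.5,0,0.02,0],[1,0,0.5,0.7,0,0.02,0],[1,0,0.7,0.6,0,0.02,0],[1,0,0.8,0.3,0,0.02,0],[1,0,0.8,0,0,0.02,0],[1,0,0.8,0,0,0,0],[1,0,0.5,0,0,0,0],[1,0,0,0,0,0,0]]
  ]
}}

```text
t: 53.65
ee_pos: [485.3, 56.7, 113.3]
eef_rot: [179.4, -1.1, -179.4]
wrist_force: [-0.2, -0.1, 0.0]
gripper_width: 0.002
grasp_force: 0.0
```

Request:
{"api": "arm_command", "payload": {
  "motion": [
    [[1,0,0,0,0,0,0],[1,0,0,0,0,0,0],[1,0,0,0,0,0,0],[1,0,0,0,0,0,0],[1,0,0,0,0,0,0],[1,0,0,0,0,0,0],[1,0,0,0,0,0,0],[1,0,0,0,0,0,0],[1,0,0,0,0,0,0],[1,0,0,0,0,0,0]]
  ]
}}

```text
t: 54.48
ee_pos: [485.4, 49.9, 113.1]
eef_rot: [179.7, -1.2, 180.0]
wrist_force: [0.4, -0.3, -0.4]
gripper_width: -0.002
grasp_force: 0.0
```

```bash
python3 - <<'E'
from h import *
import pickle
s=env.get_state();print(s["t"],s["ee_pos"],s["eef_rot"],s["wrist_force"])
t0=pickle.load(open("top.pkl","rb"));t=grab("top");d0=pickle.load(open("scene.pkl","rb"));d=grab("scene")
b=t["p"].mean(2)
for v in range(164,226,3):print(v,''.join(" .:-=+*#%@"[min(9,int(k//24))] for k in b[v,305:375]))
for u in(345,355,365,375):print(u,[(v,int(d0["p"][v,u].mean()),int(d["p"][v,u].mean())) for v in range(214,246,2)])
for v in range(180,212,2):print(v,''.join(" .:-=+*#%@"[min(9,int(k//24))] for k in t0["p"].mean(2)[v,225:262]),''.join(" .:-=+*#%@"[min(9,int(k//24))] for k in b[v,225:262]))
E
```

```text
54.4833 [485.37203652  49.92785579 113.11480349] [179.65646438  -1.16801622 179.99609656] [ 0.38031891 -0.33404716 -0.43584346]
164 ***+++++*************************************==-::::=:::-==********+**
167 +++++**************************************==-::::::::::::==*+*###****
170 ****++*************************************-=:::::::::::::-=++******##
173 *##*++++************************************==:::::::::::===*+*##*+###
176 ++**++++**************************************+==========****+*******#
179 *******+*#***************************************************+*****###
182 +-+**********************************************************+*###*+##
185 *+*****+++++++++++++*****************************************+########
188 ++=********++==++++++++==-=======-===----:::::------::-----***###***##
191 *******************++*+***#*****#*++***#****####**##****####**#*######
194 --***++****+****+++****+*****++***+*****###+#*****####+##########**###
197 ---*****+*+++***+=**+*++++*++*****+++***+*******+*###################*
200 ----++++**=***+*++++********++++*************#####*###+##########***
[... 2259 characters left out ...]
=***==***=:::-*+++++*+ +++=*++++=:+***-=***=+***=:-**+++++*+
196 +++***++=:-+++----==--==--::+++++++*+ ++****+++=:+**+-==++=+---=::++++*++*+
198 +++++=+==--====-===--++++-::-=+*****+ +++++=+=+=::====-========-::+=+******
200 ++++=++++-:+**+-+***=+***=::-+++***++ ++++=++++=-=***+=***+=***=::=*+******
202 +++++++++=:+*++--+++======::-+++*+-*+ +++++*+++=:=***=-***--==+=::-****+-**
204 +++=+=++*+:====--::--==+=-::-+++***++ +++++=++**-:====-=====-=::-:-+******+
206 ++++-++**+--:::::::-=====+++-+******+ ++++-++***+:-::::::======+++-+******+
208 ++***+++++**++=***+++++*+*****++++**+ ++***+++++**++=***+++***+*****++++**+
210 ++++++++++-++++++++++++++*****++++=*+ ++++++++++-++++++++++++*******++++=*+
```

The front face now matches the starting picture up to brightness, so the drawer is latched. The stack is two trays, square, and nothing is being touched. Handing in.

```bash
python3 -c "
from cell import env
print(env.hand_in())"
```

```text
the job is handed in; nothing more can be done
None
```

I handed the job in at about 54 s: the drawer is latched shut with the middle tray inside and the top tray is nested on the bottom one. The first push did not latch and the drawer sprang back out, so I pushed it home again. The final camera check showed the drawer front as at the start, but the hand-in returned no verdict.

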